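# Load the sloped vial carrier, clip it shut and dock it over the tray sill

## Robot

A 7-joint arm with a two-finger parallel gripper is mounted at the origin on a cart in front of the work surface, level with it; the furniture and walls round the work are solid. World frame = base frame: x ahead of the robot, y to its left, z up, the work surface at z = 0. Lengths are in m, angles in rad, forces in N, time in s.
With the tool pointing down it reaches from about 0.425 to 0.95 m from the base axis. Payload 4.7 kg.
Tool frame: the origin (TCP) lies midway between the tips of the shut fingers; the grasp point (between the pads) lies 19 mm behind it; z points along the fingers, y is the line along which they close (so a half turn about z gives the same grasp; the last joint's range is limited). The gripper opens to 85 mm and grips with 20 to 120 N. Pads are 22 mm wide; open, the fingers measure 114 mm over their backs; the gripper's body (76 mm by 85 mm) begins 54 mm behind the grasp point. The pads swing forward as they close: fully open they stand 13 mm farther back than shut.
Start: joints at [-1.253, 0.469, -0.049, 1.532, 0.024, 1.141, -0.082], TCP at [0.229, 0.635, 0.231] pointing down, gripper open.
Joint ranges: [-2.59, 2.59], [-0.33, 1.99], [-1.39, 1.29], [0.1, 2.45], [-1.04, 4.18], [0.21, 1.99], [-2.66, 2.66]. Speed limits (rad/s): [2.57, 2.57, 3.14, 3.14, 3.14, 3.14, 3.14].

## Interface

Orientations are given as a unit quaternion [x, y, z, w].
In Python, from rig import arm gives the robot as it stands.
- The arm moves only by the tool apply_moves, never from a script. Its arguments are lists of equal length, an entry for each row: "offset": the shift along the tool's x, y, z in m, a list of three; "turn": the turn about the tool's z in rad. A call has 1 to 8 rows; each row is the pose to reach, as a shift and turn from the pose commanded when the call began, along the tool's axes at that moment; what a row does not reach only later rows make up. A row lasts 1/8 s, in which the tool goes at most 62.5 mm and 10.7 degrees, less where a joint would pass 70% of its speed; a pose out of reach is approached as far as the arm can. A call with a gripper value outside its range is refused whole. "fingers" is the opening, from 0 (shut) to 1 (fully open), set as the call begins (left out, the last holds). The fingers move at their own pace and stop on an object; the grip force is fixed at half the most. Time passes only in rows, so rows that repeat a pose let the fingers close. It gives the time, the measured TCP pose, the force, the opening and the grip force at its end, in the units of the state.
- arm.observe(): the state, without advancing time (a new reading comes with each control period).
- arm.get_image(name): name is "scene" or "top"; returns the picture (384x512x3 uint8, red, green, blue); there is no depth.
- arm.camera_model(name): a dict with "fx", "fy", "cx", "cy" (pixels), "R" (3x3) and "t" (3): a world point X has camera coordinates R X + t. Camera axes: x right, y down, z forward; pixel columns grow to the right and rows downward; lengths in m; the calibration is good to about 2 mm. A picture is of the moment at which its call begins. camera_model takes no time and is no camera call.
- arm.hand_in(): hands the job in; it is judged then, once.
The state is a dict: "time": time; "q": joint angles; "qd": joint speeds; "joint_torque": joint torques, N m; "eef_pos": TCP position; "tcp_rot": TCP orientation; "force": force on the tool from outside, world axes, zero at the start; "moment": the same for the moment, N m; "opening": finger opening in m; "grasp_force": force on a finger pad.
Only numpy, scipy, OpenCV 4.12 (cv2) and the standard library are available. Lean on these libraries where they do the work, as an engineer would, in place of code of your own. Each camera call takes 0.05 s, during which the arm holds its last target. There are 200 camera calls.

## Task

Load every white-capped sample vial standing on the rubber mat into the sloped carrier: stand each one on the open high end of a lane and let it go so that it slides down to the front stop, at most three in a lane. Then take the spring clip off the tray wall and clip it upright and well down onto the carrier's centre divider behind the vials, so that they cannot run back. Last, lift the carrier's front by its bar onto the sill of the tray, with its back still on the bench, and pull or push it over the sill until it lies flat and fully inside the tray, leaving the other things on the bench alone.

Things in the scene. Friction and masses are not known exactly. Their poses are not given: they have to be found in the camera images.
- tray: Fixed docking tray of thin aluminium, long axis along its x; origin on the bench under its middle. Inside 190 x 84 mm, floor 3 mm above the bench. Its open end at -x, towards the carrier, has only a low sill; end wall at +x 18 mm high (inner face x = 95 mm); side walls 3 mm thick, 30 mm high, centred at y = +-43.5 mm
- sill (a point): Middle of the top of the tray's sill, the raised steel strip across its open end: 12 mm above the bench (9 mm above the tray's floor), 8 mm thick along the tray's x.
- carrier: Loose vial carrier, 0.5 to 0.8 kg, base plate 176 x 70 x 6 mm, origin under its middle, x towards its low front end, which faces the tray. Stands on the bench at first, its front 18 to 45 mm short of the sill. Back panel (rear face x = -87 mm, 64 mm wide, up to 40 mm above the underside) is the place to push. Friction on the bench about 0.6
- bar (a point): Centre of the lifting bar across the carrier's front: black round bar 10 mm thick, 52 mm long along the carrier's y, 55 mm above the carrier's underside, 6 mm behind its front edge. The front stop is 43 mm behind it, vial caps come to within 33 mm of it
- nose (a point): Middle of the carrier's bottom front edge.
- tail (a point): Middle of the carrier's bottom rear edge.
- lanes: Sloped channel on the carrier: origin on the floor at the foot of the front stop, mid-width; x points down the slope (12 degrees) to the front, z square off the floor. Two lanes 24 mm wide at y = +-13.5 mm; slippery floor from x = -120 mm (high end) to 0. Outer walls (57 mm over all) and divider 22 mm high. A rod frame 60 mm off the floor covers x = -59 to -10 mm. Three vials fill x = 0 to -61 mm
- lane_a (a point): Point on the lane floor where vials are set in, behind the rod frame, on the lane at +y of the channel: 88 mm up the slope from the stop. A vial let go here upright, square to the floor, slides to the stop by itself
- lane_b (a point): The same for the lane at -y
- clip_seat (a point): Middle of the stretch of the centre divider where the clip goes: the divider is a plate 3 mm thick, 22 mm high, along the channel's x. The point is 90 mm up the slope from the stop and 14 mm off the lane floor, where the clip's jaw point comes when seated; 20 mm either way along the divider will do
- vial_0 (a point): Centre (half-way up, 27 mm above its foot) of one sample vial, 20 mm across, 54 mm tall, 18 g, white screw cap (20.5 mm across) on its top 12 mm; z points to the cap. Stands on the 2.6 mm thick mat at first. May be absent.
- vial_1 (a point): Centre (half-way up, 27 mm above its foot) of a sample vial, 20 mm across, 54 mm tall, 18 g, white screw cap (20.5 mm across) on its top 12 mm; z points to the cap. Stands on the 2.6 mm thick mat at first. May be absent.
- vial_2 (a point): Centre (half-way up, 27 mm above its foot) of a sample vial, 20 mm across, 54 mm tall, 18 g, white screw cap (20.5 mm across) on its top 12 mm; z points to the cap. Stands on the 2.6 mm thick mat at first. May be absent.
- vial_3 (a point): Centre (half-way up, 27 mm above its foot) of a sample vial, 20 mm across, 54 mm tall, 18 g, white screw cap (20.5 mm across) on its top 12 mm; z points to the cap. Stands on the 2.6 mm thick mat at first. May be absent.
- vial_4 (a point): Centre (half-way up, 27 mm above its foot) of a sample vial, 20 mm across, 54 mm tall, 18 g, white screw cap (20.5 mm across) on its top 12 mm; z points to the cap. Stands on the 2.6 mm thick mat at first. May be absent.
- vial_5 (a point): Centre (half-way up, 27 mm above its foot) of a sample vial, 20 mm across, 54 mm tall, 18 g, white screw cap (20.5 mm across) on its top 12 mm; z points to the cap. Stands on the 2.6 mm thick mat at first. May be absent.
- clip_grip (a point): Middle between the handles of the dark spring clip, 46 mm above the bottom of its jaws. Jaws down; x runs along the edge it is clipped to, the handles are squeezed along y. Handles 22 mm wide, 58 mm above the jaw bottom at their top, where they are 40 mm over the outside; squeezed fully (about 7 N) 29 mm, faces parallel. At first clipped on a side wall of the tray
- clip_mid (a point): Middle of the clip between its jaws, 8 mm above their bottom. Jaws 20 mm long along x, each 8 mm thick; an edge goes in 16 mm deep until the hinge block rests on it
- clip_jaw (a joint): Opening of the spring clip, rad: 0 gripping a 3 mm plate, -0.1 shut on nothing, 0.35 squeezed fully open (jaws 11 mm apart at the bottom, 6 mm at the hinge block). A spring shuts it
- loupe_c (a point): Black stand loupe, 41 mm across, 36 mm tall, standing on the mat: leave it alone. Point half-way up.
- tin_c (a point): White wax tin, 60 mm across, 25 mm tall, on the bench beyond the tray: leave it alone. Point half-way up.
There are look-alikes about, which are no part of the job. Leave any orange or pink look-alike of the part that bears clip_grip alone.

How it is judged:
By the outcome, as a careful person would: the job done as asked, in the order asked, and still so for the second after the job is handed in, with the robot touching nothing.
Of sample_0, sample_1, sample_2, sample_3, sample_4, sample_5 only 4 to 6 are there at a start; the rules pass over those that are not, and their reading is None.
At some moment in a run one of carrier may be knocked a few centimetres aside while the robot is not near it.
It also fails if it takes over 210 s, if anything falls off the work surface, if the arm or the gripper's body presses on something with over 40 N, if the wrist force passes 120 N, or if a joint passes its speed limit or range.

## Working session

There is one attempt and no reset: what is moved stays moved. The work goes in short steps, Python scripts to look and compute and a tool call to move; the robot and the scene stay as the last step left them, time stands still between calls to the robot, and variables do not carry over. Pictures are saved under pics/ and viewed, at most 14 in all, crops included, and the job is handed in when it is done.

Besides the shell and the picture viewer there is one more tool, called after "Request:" as a command line: name --pt "numbers of a row" for each row, then --argument value for the rest. apply_moves: Moves the arm, as the interface text tells. Its arguments: {"type":"object","properties":{"offset":{"type":"array","items":{"type":"array","items":{"type":"number"}}},"turn":{"type":"array","items":{"type":"number"}},"fingers":{"type":"number"}},"required":["offset","turn"]}

```bash
ls; mkdir -p pics; python3 - <<'E'
from rig import arm
import cv2
s=arm.observe(); print(s)
for n in("scene","top"):
    cv2.imwrite(f"pics/{n}0.png",cv2.cvtColor(arm.get_image(n),cv2.COLOR_RGB2BGR)); print(arm.camera_model(n))
E
```

```text
pics
{'time': 0.0, 'q': array([-1.25287886,  0.4694299 , -0.04858779,  1.53372775,  0.0241174 ,
        1.14100653, -0.08228104]), 'qd': array([ 5.57401200e-04,  1.47197476e-03,  8.45054296e-04, -1.07147338e-03,
       -9.27412145e-04, -3.83908165e-05, -1.40913158e-03]), 'joint_torque': array([ 1.01252667e-04, -5.10315621e+01, -4.62656538e-02, -2.37720555e+01,
        1.07447189e-02,  7.50356092e-03, -7.38756938e-06]), 'eef_pos': array([0.2292313 , 0.63424219, 0.23025487]), 'tcp_rot': array([ 1.72515156e-01,  9.85006363e-01, -9.84738411e-04, -1.24865795e-04]), 'force': array([-0.42905738, -0.67567007, -0.69011997]), 'moment': array([-0.01019224, -0.03242888, -0.00209735]), 'grasp_force': 0.0, 'opening': 0.08541255058276087}
{'fx': 425.5582871750543, 'fy': 425.5582871750543, 'cx': 252.80983675697607, 'cy': 187.60868599673023, 'R': array([[ 0.66708176, -0.74495426,  0.00671348],
       [-0.44925011, -0.40944454, -0.79405888],
       [ 0.59428635,  0.52668617, -0.60780377]]), 't': array([-0.43341046,  0.24276385,  0.93366167])}
{'fx': 437.4528906743483, 'fy': 437.4528906743483, 'cx': 246.8214725008307, 'cy': 188.79760702138762, 'R': array([[-0.01094586, -0.99969238, -0.02225623],
       [-0.98855179,  0.01416814, -0.15021525],
       [ 0.15048437,  0.0203572 , -0.98840277]]), 't': array([-0.08518945,  0.55552134,  1.13832085])}
```

View pics/scene0.png

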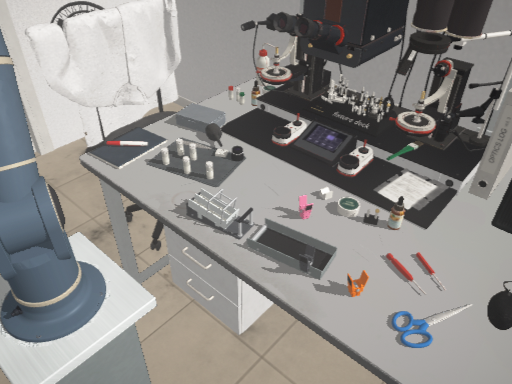

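View pics/top0.png

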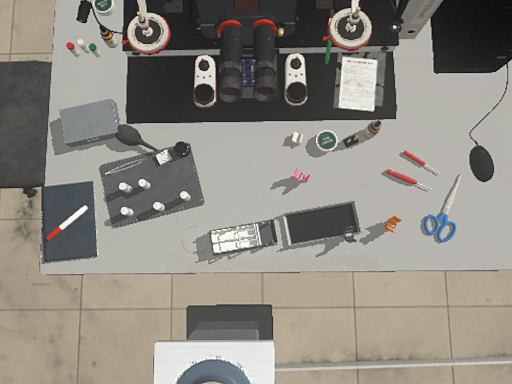

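Five vials stand on the mat: top view at about (123,187), (143,184), (126,211), (158,206) and (184,196). The carrier is at about (240,236), the tray at (320,224) with the dark clip near (350,237). The pink and orange clips are look-alikes.

```bash
python3 - <<'E'
import cv2,numpy as np
t=cv2.imread("pics/top0.png");s=cv2.imread("pics/scene0.png")
a=cv2.resize(t[190:265,195:395],(800,300),interpolation=cv2.INTER_CUBIC)
b=cv2.resize(s[170:280,180:380],(545,300),interpolation=cv2.INTER_CUBIC)
c=cv2.resize(t[140:230,95:212],(390,300),interpolation=cv2.INTER_CUBIC)
o=np.zeros((600,800,3),np.uint8);o[:300]=a;o[300:,:545]=b;o[300:,545:]=c[:,:255]
cv2.imwrite("pics/z0.png",o)
E
```

```text
(no output)
```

View pics/z0.png

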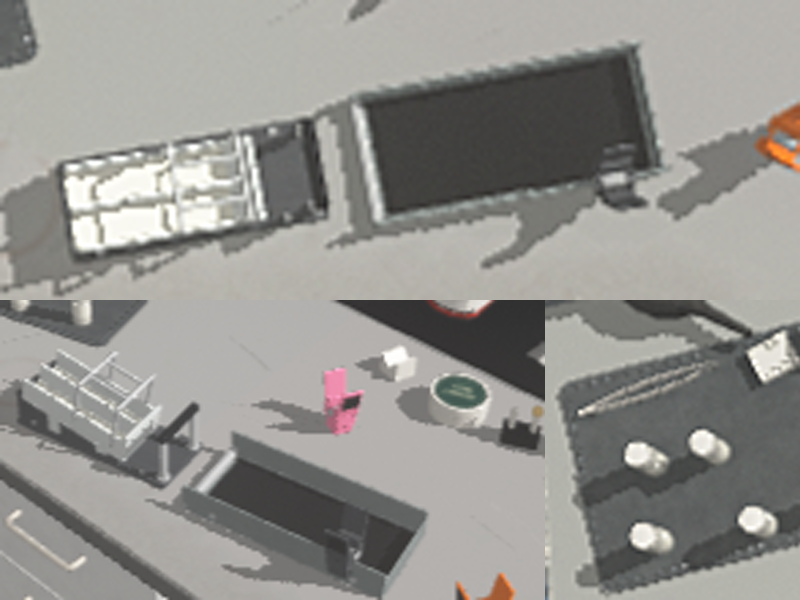

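```bash
cat > h.py <<'E'
import numpy as np,cv2
from rig import arm
CM={n:arm.camera_model(n) for n in("scene","top")}
def ray(n,p):
    m=CM[n];d=m["R"].T@np.array([(p[0]-m["cx"])/m["fx"],(p[1]-m["cy"])/m["fy"],1]);return -m["R"].T@m["t"],d/np.linalg.norm(d)
def onz(n,p,z):
    c,d=ray(n,p);return c+d*(z-c[2])/d[2]
def tri(pt,ps):
    A=np.zeros((3,3));b=np.zeros(3);L=[]
    for n,p in(("top",pt),("scene",ps)):
        c,d=ray(n,p);M=np.eye(3)-np.outer(d,d);A+=M;b+=M@c;L.append((c,M))
    X=np.linalg.solve(A,b);return X,max(np.linalg.norm(M@(X-c)) for c,M in L)
def proj(n,X):
    m=CM[n];c=m["R"]@np.asarray(X,float)+m["t"];return np.array([m["fx"]*c[0]/c[2]+m["cx"],m["fy"]*c[1]/c[2]+m["cy"]])
def img(n,f=None):
    i=cv2.cvtColor(arm.get_image(n),cv2.COLOR_RGB2BGR)
    if f: cv2.imwrite(f,i)
    return i
def blobs(mask,lo=15,hi=5000):
    k,l,st,ce=cv2.connectedComponentsWithStats(mask.astype(np.uint8));return [(ce[i],st[i]) for i in range(1,k) if lo<st[i][4]<hi]
E
python3 - <<'E'
from h import *
np.set_printoptions(precision=4,suppress=True)
t=cv2.imread("pics/top0.png");s=cv2.imread("pics/scene0.png")
T=[];S=[]
for n,i,(x0,y0,x1,y1) in(("top",t,(108,165,200,225)),("scene",s,(150,130,222,190))):
    m=np.zeros(i.shape[:2],bool);m[y0:y1,x0:x1]=i[y0:y1,x0:x1].min(2)>150
    for c,st in blobs(m):
        print(n,c,st,onz(n,c,.035)); (T if n=="top" else S).append(c)
for a in T:
    for b in S:
        X,e=tri(a,b)
        if e<.004 and -.02<X[2]<.1: print(a,b,X,e)
o=np.zeros((600,800,3),np.uint8)
o[:300]=cv2.resize(t[210:258,205:285],(500,300),interpolation=cv2.INTER_CUBIC).copy() if 0 else 0
a=cv2.resize(t[215:257,205:285],None,fx=7,fy=7,interpolation=cv2.INTER_CUBIC);b=cv2.resize(s[183:239,183:257],None,fx=5.35,fy=5.35,interpolation=cv2.INTER_CUBIC)
o[:294,:560]=a;o[300:300+min(300,b.shape[0]),:b.shape[1]]=b[:300]
c=cv2.resize(s[239-25:280,290:325],None,fx=5,fy=5,interpolation=cv2.INTER_CUBIC);c=c[:300];o[300:300+c.shape[0],450:450+c.shape[1]]=c
c=cv2.resize(t[220:250,335:365],None,fx=7,fy=7,interpolation=cv2.INTER_CUBIC);o[0:210,570:780]=c
cv2.imwrite("pics/z1.png",o)
E
```

```text
top [198.  170.5] [196 165   4  16  40] [0.6078 0.0409 0.035 ]
top [143.5882 182.8824] [138 179  12   9  68] [0.5757 0.1896 0.035 ]
top [124.2029 186.2464] [119 183  13   8  69] [0.5672 0.2426 0.035 ]
top [184.3594 194.9531] [180 191  10   9  64] [0.5409 0.0776 0.035 ]
top [158.1618 205.6471] [153 202  11   8  68] [0.5126 0.1484 0.035 ]
top [126.2105 210.5395] [121 207  12   8  76] [0.5005 0.235  0.035 ]
top [175.6528 218.2136] [130 206  70  19 674] [0.478  0.1004 0.035 ]
scene [172.3123 141.1877] [150 130  60  35 714] [0.564  0.2775 0.035 ]
scene [217.7463 148.6119] [214 141   8  14  67] [0.6325 0.1353 0.035 ]
scene [193.383  149.9681] [189 143   9  17  94] [0.5747 0.1866 0.035 ]
scene [187.0889 163.8556] [183 156   8  18  90] [0.5093 0.142  0.035 ]
scene [209.9674 169.0217] [206 161   8  18  92] [0.5372 0.071  0.035 ]
scene [174.3535 181.4961] [150 166  72  24 891] [0.4254 0.101  0.035 ]
[143.5882 182.8824] [193.383  149.9681] [0.5765 0.1898 0.0327] 0.0005922923580557312
[184.3594 194.9531] [209.9674 169.0217] [0.5423 0.078  0.029 ] 0.0007956221309156218
[158.1618 205.6471] [187.0889 163.8556] [0.5139 0.1492 0.0294] 0.0007908476454883799
[175.6528 218.2136] [187.0889 163.8556] [0.4735 0.0938 0.0752] 0.0012825204268068638
```

View pics/z1.png

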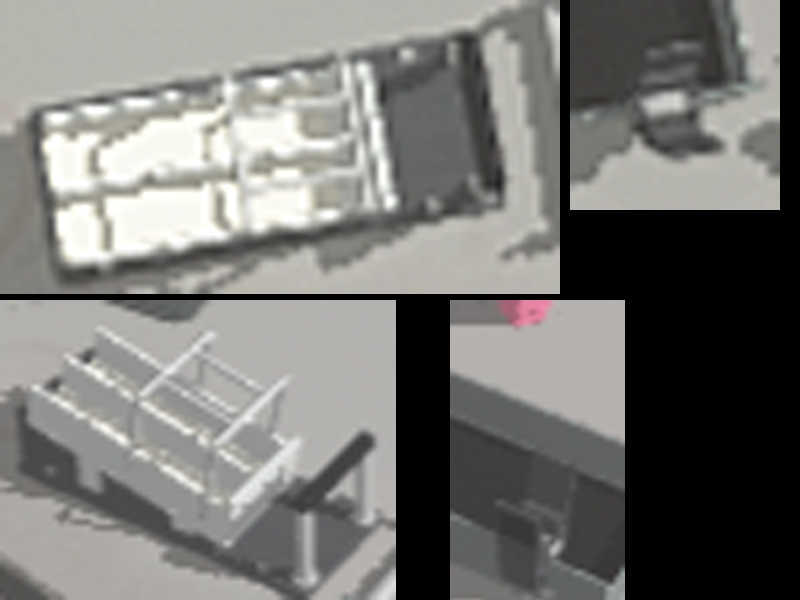

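Zoomed view: the carrier bar runs from top-view pixel about (272,221) to (275,244), and the divider's rear top is near (212,243). The clip straddles the tray's near (-x world) wall at top (350,235).

```bash
python3 - <<'E'
from h import *
np.set_printoptions(precision=4,suppress=True)
T=lambda x,y:(205+x/7-.43,215+y/7-.43)
S=lambda x,y:(183+x/5.35-.4,183+(y-300)/5.35-.4)
for n,a,b in(("barL",T(470,45),S(368,437)),("barR",T(490,198),S(297,503)),("divrear",T(46,192),S(68,358)),("wallLrear",T(36,118),S(99,332)),("wallRrear",T(58,268),S(35,388)),("frame rear L",T(228,80),S(210,337)),("frame front L",T(345,62),S(287,378)),("stop topR",T(388,208),S(228,495)),("stop topL",T(365,62),S(298,443))):
    print(n,*tri(a,b))
Z=lambda x,y:(195+x/4-.4,190+y/4-.4)
for p in((352,97),(638,45),(662,165),(378,220)): print("tray",onz("top",Z(*p),.03))
for p in((124.2,186.25),(126.2,210.54)): print(onz("top",p,.030))
print("loupe",onz("top",(181,150),.036),"bar at z55", onz("top",T(480,122),.055))
s=cv2.imread("pics/top0.png")
Q=lambda x,y:(335+(x-570)/7-.4,220+y/7-.4)
U=lambda x,y:(290+(x-450)/5-.4,214+(y-300)/5-.4)
print("clip in/out handle",tri(Q(672,45),U(555,485)),tri(Q(690,143),U(515,505)),onz("top",Q(664,103),.035))
E
```

```text
barL [ 0.4662 -0.1576  0.0565] 0.0009361477653630708
barR [ 0.4093 -0.1642  0.0557] 0.0011914951913558328
divrear [0.4145 0.0015 0.0505] 0.0022810163753111067
wallLrear [0.4415 0.0062 0.0493] 0.0011372933457535967
wallRrear [ 0.3868 -0.0035  0.0503] 0.0031203181561915926
frame rear L [ 0.4521 -0.0669  0.0781] 1.0218367891832704e-05
frame front L [ 0.4594 -0.1107  0.0715] 0.0009791236863350746
stop topR [ 0.4052 -0.125   0.0402] 0.000574869532067659
stop topL [ 0.4612 -0.1174  0.033 ] 0.00025241262431214824
tray [ 0.4865 -0.1876  0.03  ]
tray [ 0.5191 -0.3808  0.03  ]
tray [ 0.4383 -0.3929  0.03  ]
tray [ 0.4041 -0.203   0.03  ]
[0.568  0.2441 0.03  ]
[0.501  0.2365 0.03  ]
loupe [0.6658 0.088  0.036 ] bar at z55 [ 0.4368 -0.1602  0.055 ]
clip in/out handle (array([ 0.4493, -0.3586,  0.0541]), np.float64(0.0009485254981894085)) (array([ 0.4128, -0.3606,  0.0706]), np.float64(0.00032201065431225934)) [ 0.4293 -0.3594  0.035 ]
```

```bash
cat > p.py <<'E'
# usage: p.py x,y,z,yawdeg[,hold] ... ; prints calls and keeps the commanded pose in cmd.json
import sys,json,os,math
import numpy as np
P=json.load(open("cmd.json")) if os.path.exists("cmd.json") else [.229,.635,.231,70.1]
rows=[];cur=np.array(P)
for a in sys.argv[1:]:
    v=[float(k) for k in a.split(",")];w=np.array(v[:4]);d=w-cur
    n=max(1,math.ceil(max(np.linalg.norm(d[:3])/.055,abs(d[3])/9.5)-1e-6))
    rows+=[cur+d*(i+1)/n for i in range(n)]+[w]*int(v[4] if len(v)>4 else 0);cur=w
base=np.array(P)
for i in range(0,len(rows),8):
    y=math.radians(base[3]);ty=np.array([math.cos(y),math.sin(y)]);tx=np.array([-ty[1],ty[0]])  # z down: x = y cross z
    off=[];tn=[];b=base
    for r in rows[i:i+8]:
        d=r[:3]-b[:3];o=[round(float(d[:2]@tx),3),round(float(d[:2]@ty),3),round(-float(d[2]),3)];t=round(-math.radians(r[3]-b[3]),2)
        off.append(o);tn.append(t)
        xy=b[:2]+tx*o[0]+ty*o[1];base=np.array([xy[0],xy[1],b[2]-o[2],b[3]-math.degrees(t)])
    print('offset',json.dumps(off),'turn',tn)
json.dump(list(base),open("cmd.json","w"));print(base.round(4))
E
python3 p.py .541,.115,.16,8.2 .542,.078,.12,8.2,2
python3 - <<'E'
from h import *
np.set_printoptions(precision=3,suppress=True,linewidth=200)
ex=np.array([.143,-.99]);ey=np.array([.99,.143]);bar=np.array([.4372,-.1605])
g=cv2.imread("pics/top0.png",0).astype(np.float32);gs=cv2.imread("pics/scene0.png",0).astype(np.float32)
print("cams",*[-CM[n]["R"].T@CM[n]["t"] for n in CM])
for sx in(-105,-95,-85,-75):
    z=.0085-sx*.0002079
    for n,I in(("top",g),("scene",gs)):
      v=[]
      for y in range(-34,35,2):
        p=bar+ex*(-.043+sx*.000978)+ey*y*.001
        q=proj(n,[*p,z+(.0215 if n=="scene" else 0)]);v.append(int(cv2.getRectSubPix(I,(1,1),tuple(map(float,q)))[0,0]))
      print(n,sx,v)
E
```

```text
offset [[-0.039, -0.032, 0.006], [-0.078, -0.064, 0.012], [-0.118, -0.096, 0.018], [-0.157, -0.128, 0.024], [-0.196, -0.159, 0.03], [-0.235, -0.191, 0.036], [-0.274, -0.223, 0.041], [-0.314, -0.255, 0.047]] turn [0.09, 0.18, 0.27, 0.36, 0.45, 0.54, 0.63, 0.72]
offset [[-0.05, 0.001, 0.006], [-0.101, 0.003, 0.012], [-0.151, 0.005, 0.018], [-0.202, 0.007, 0.024], [-0.235, -0.01, 0.064], [-0.235, -0.01, 0.064], [-0.235, -0.01, 0.064]] turn [0.09, 0.18, 0.27, 0.36, 0.36, 0.36, 0.36]
[0.5421 0.0777 0.12   8.2206]
cams [-0.157 -0.715  0.763] [ 0.377 -0.116  1.207]
top -105 [89, 98, 132, 197, 211, 194, 177, 166, 155, 158, 189, 214, 213, 204, 192, 161, 163, 183, 213, 192, 199, 214, 203, 194, 198, 222, 244, 193, 163, 177, 215, 237, 203, 111, 167]
scene -105 [148, 159, 187, 220, 197, 170, 166, 167, 166, 153, 149, 149, 148, 148, 151, 171, 205, 217, 207, 184, 170, 162, 150, 146, 146, 147, 147, 151, 160, 173, 193, 189, 178, 175, 176]
top -95 [76, 70, 129, 200, 254, 250, 249, 247, 247, 247, 247, 248, 250, 246, 195, 160, 193, 234, 247, 246, 247, 247, 249, 249, 245, 183, 159, 166, 166, 163, 168, 177
[... 237 characters left out ...]
5, 251, 248, 247, 247, 247, 247, 249, 250, 241, 166, 151, 170, 218, 242, 250, 247, 247, 247, 249, 249, 241, 200, 165, 160, 197, 234, 195, 98, 149]
scene -85 [146, 151, 157, 170, 176, 173, 161, 160, 159, 153, 150, 149, 148, 148, 148, 157, 175, 187, 178, 168, 166, 163, 151, 146, 146, 146, 147, 148, 152, 173, 198, 196, 183, 177, 177]
top -75 [86, 69, 110, 172, 227, 236, 244, 248, 247, 247, 247, 248, 250, 247, 191, 158, 167, 198, 228, 245, 250, 248, 247, 247, 247, 250, 249, 229, 160, 156, 170, 192, 214, 152, 139]
scene -75 [146, 153, 167, 205, 232, 221, 185, 168, 164, 155, 149, 149, 148, 148, 147, 145, 154, 161, 173, 196, 207, 205, 201, 201, 194, 196, 193, 195, 194, 197, 218, 218, 219, 211, 206]
```

Request:
apply_moves --pt "-0.039 -0.032 0.006" --pt "-0.078 -0.064 0.012" --pt "-0.118 -0.096 0.018" --pt "-0.157 -0.128 0.024" --pt "-0.196 -0.159 0.03" --pt "-0.235 -0.191 0.036" --pt "-0.274 -0.223 0.041" --pt "-0.314 -0.255 0.047" --turn '[0.09,0.18,0.27,0.36,0.45,0.54,0.63,0.72]' --fingers 0.5

```text
time: 1.1
eef_pos: [0.4385, 0.2868, 0.184]
tcp_rot: [0.51, 0.86, 0.0, -0.0]
force: [0.7, 0.2, 0.1]
opening: 0.0426
grasp_force: 0.0
```

Request:
apply_moves --pt "-0.05 0.001 0.006" --pt "-0.101 0.003 0.012" --pt "-0.151 0.005 0.018" --pt "-0.202 0.007 0.024" --pt "-0.235 -0.01 0.064" --pt "-0.235 -0.01 0.064" --pt "-0.235 -0.01 0.064" --turn '[0.09,0.18,0.27,0.36,0.36,0.36,0.36]'

```text
time: 1.98
eef_pos: [0.5427, 0.0784, 0.1202]
tcp_rot: [0.654, 0.756, 0.0, -0.0]
force: [-0.4, 0.9, 0.0]
opening: 0.0426
grasp_force: 0.0
```

```bash
python3 p.py .5423,.078,.028,8.2,1; python3 p.py .5423,.078,.028,8.2,4; python3 p.py .5423,.078,.13,8.2 .431,-.03,.14,8.2,2;
```

```text
offset [[0.0, 0.0, 0.046], [0.0, 0.0, 0.092], [0.0, 0.0, 0.092]] turn [0.0, 0.0, 0.0]
[0.5421 0.0777 0.028  8.2206]
offset [[0.0, 0.0, -0.0], [0.0, 0.0, -0.0], [0.0, 0.0, -0.0], [0.0, 0.0, -0.0], [0.0, 0.0, -0.0]] turn [0.0, 0.0, 0.0, 0.0, 0.0]
[0.5421 0.0777 0.028  8.2206]
offset [[0.0, 0.0, -0.051], [0.0, 0.0, -0.102], [-0.03, -0.042, -0.105], [-0.06, -0.083, -0.109], [-0.091, -0.125, -0.112], [-0.091, -0.125, -0.112], [-0.091, -0.125, -0.112]] turn [0.0, 0.0, 0.0, 0.0, 0.0, 0.0, 0.0]
[ 0.4314 -0.0303  0.14    8.2206]
```

Request:
apply_moves --pt "0 0 0.046" --pt "0 0 0.092" --pt "0 0 0.092" --turn '[0,0,0]'

```text
time: 2.35
eef_pos: [0.5406, 0.0792, 0.0264]
tcp_rot: [0.653, 0.757, -0.002, -0.002]
force: [-0.3, -0.1, 1.7]
opening: 0.0426
grasp_force: 0.0
```

Request:
apply_moves --pt "0 0 0" --pt "0 0 0" --pt "0 0 0" --pt "0 0 0" --pt "0 0 0" --turn '[0,0,0,0,0]' --fingers 0.1

```text
time: 2.98
eef_pos: [0.5445, 0.0784, 0.0305]
tcp_rot: [0.654, 0.756, 0.002, 0.001]
force: [-1.4, 0.8, 7.4]
opening: 0.0182
grasp_force: 59.1
```

Request:
apply_moves --pt "0.0 0.0 -0.051" --pt "0.0 0.0 -0.102" --pt "-0.03 -0.042 -0.105" --pt "-0.06 -0.083 -0.109" --pt "-0.091 -0.125 -0.112" --pt "-0.091 -0.125 -0.112" --pt "-0.091 -0.125 -0.112" --turn '[0,0,0,0,0,0,0]'

```text
time: 3.85
eef_pos: [0.433, -0.03, 0.1411]
tcp_rot: [0.654, 0.756, 0.001, 0.001]
force: [0.7, -0.0, 0.2]
opening: 0.0187
grasp_force: 58.7
```

```bash
python3 - <<'E'
from h import *
t=img("top");s=img("scene")
o=np.zeros((600,800,3),np.uint8)
o[:300,:500]=cv2.resize(t[205:265,195:295],(500,300),interpolation=cv2.INTER_CUBIC)
o[300:,:500]=cv2.resize(s[160:240,170:303],(500,300),interpolation=cv2.INTER_CUBIC)
cv2.imwrite("pics/z2.png",o);s=arm.observe();print(s["eef_pos"],s["opening"],s["grasp_force"],s["q"])
E
```

```text
[ 0.43325145 -0.02943255  0.14068343] 0.018462503985865752 58.74681159853935 [-0.40372386  0.19745247  0.42630385  2.19659355 -0.11755829  0.766895
  0.24565877]
```

View pics/z2.png

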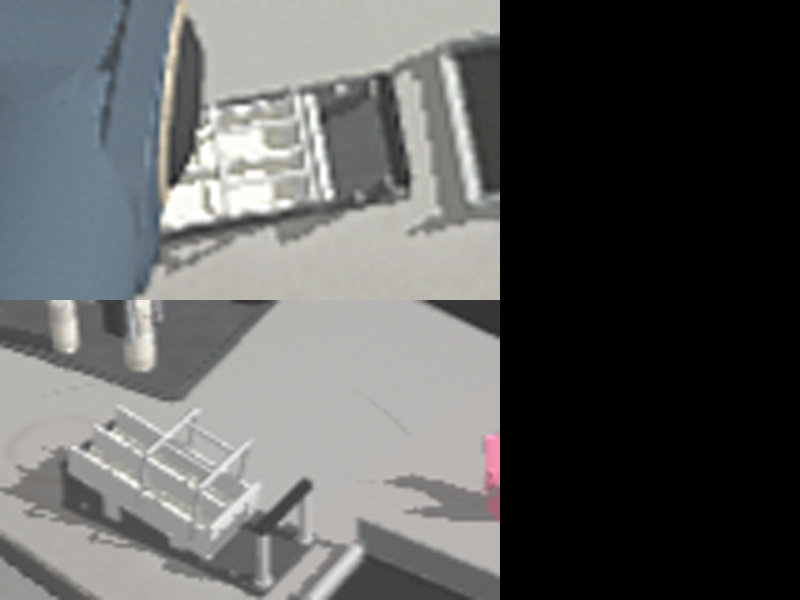

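The arm hides the lanes in the top view. The scene view shows the held vial clear of the carrier, with its foot near crop (140,365). I'll plan from the measured pose and feel my way down by force.

```bash
python3 - <<'E'
s=open("p.py").read()
i=s.index("P=json");j=s.index("\n",i)
s=s[:i]+"from rig import arm\nO=arm.observe();q=O['tcp_rot'];P=[*O['eef_pos'],math.degrees(2*math.atan2(q[1],q[0]))-90]"+s[j:]
i=s.index("json.dump(list");s=s[:i]+"print(base.round(4))\n"
open("p.py","w").write(s)
E
python3 p.py .4315,-.031,.09,8.2,1 .4315,-.031,.068,8.2,3
```

```text
offset [[-0.001, -0.002, 0.051], [-0.001, -0.002, 0.051], [-0.001, -0.002, 0.073], [-0.001, -0.002, 0.073], [-0.001, -0.002, 0.073], [-0.001, -0.002, 0.073]] turn [0.0, 0.0, 0.0, 0.0, 0.0, 0.0]
[ 0.4314 -0.0307  0.0677  8.3476]
```

Request:
apply_moves --pt "-0.001 -0.002 0.051" --pt "-0.001 -0.002 0.051" --pt "-0.001 -0.002 0.073" --pt "-0.001 -0.002 0.073" --pt "-0.001 -0.002 0.073" --pt "-0.001 -0.002 0.073" --turn '[0,0,0,0,0,0]'

```text
time: 4.7
eef_pos: [0.4312, -0.0314, 0.0684]
tcp_rot: [0.654, 0.756, 0.001, 0.001]
force: [0.3, 0.2, 1.1]
opening: 0.0185
grasp_force: 58.7
```

```bash
python3 - <<'E'
from h import *
s=img("scene");o=cv2.resize(s[165:240,175:275],(800,600),interpolation=cv2.INTER_CUBIC)
cv2.imwrite("pics/z3.png",o);s=arm.observe();print(s["eef_pos"],s["force"],s["moment"])
E
```

```text
[ 0.43102767 -0.03145207  0.06821573] [ 0.37726385  0.75318032 -1.0150536 ] [ 0.02580121 -0.00309782 -0.01827701]
```

View pics/z3.png

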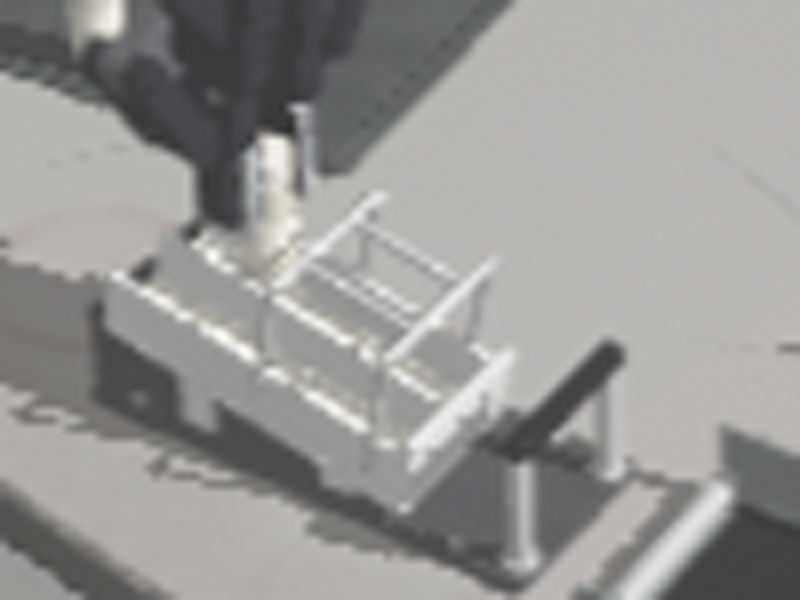

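The vial is between the divider and the far wall, just behind the rod frame, with no contact force. Lowering it further.

Request:
apply_moves --pt "0 0 0.005" --pt "0 0 0.01" --pt "0 0 0.01" --turn '[0,0,0]'

```text
time: 5.12
eef_pos: [0.43, -0.0316, 0.0568]
tcp_rot: [0.654, 0.756, -0.0, -0.0]
force: [0.8, -0.2, -0.2]
opening: 0.0185
grasp_force: 58.7
```

Request:
apply_moves --pt "0 0 0.001" --pt "0 0 0.003" --pt "0 0 0.003" --turn '[0,0,0]'

```text
time: 5.5
eef_pos: [0.4326, -0.0328, 0.0558]
tcp_rot: [0.655, 0.756, 0.001, 0.002]
force: [-0.3, -3.3, 12.6]
opening: 0.0184
grasp_force: 60.3
```

Request:
apply_moves --pt "0 0 -0.002" --pt "0 0 -0.002" --turn '[0,0]'

```text
time: 5.75
eef_pos: [0.4305, -0.0316, 0.0564]
tcp_rot: [0.654, 0.756, 0.0, 0.0]
force: [0.4, -1.0, 3.3]
opening: 0.0183
grasp_force: 58.9
```

Request:
apply_moves --pt "0 0 0" --pt "0 0 0" --pt "0 0 0" --pt "0 0 0" --pt "0 0 -0.04" --pt "0 0 -0.085" --pt "0 0 -0.085" --turn '[0,0,0,0,0,0,0]' --fingers 0.42

```text
time: 6.62
eef_pos: [0.4326, -0.0315, 0.144]
tcp_rot: [0.654, 0.756, 0.003, 0.002]
force: [0.7, -0.1, -0.6]
opening: 0.0359
grasp_force: 0.0
```

```bash
python3 p.py .405,-.034,.14,8.2,3; python3 - <<'E'
from h import *
s=img("scene");o=cv2.resize(s[165:240,175:275],(800,600),interpolation=cv2.INTER_CUBIC)
cv2.imwrite("pics/z4.png",o);s=arm.observe();print(s["eef_pos"],s["force"],s["moment"])
E
```

```text
offset [[0.001, -0.028, 0.004], [0.001, -0.028, 0.004], [0.001, -0.028, 0.004], [0.001, -0.028, 0.004]] turn [0.0, 0.0, 0.0, 0.0]
[ 0.4048 -0.0345  0.14    8.2595]
[ 0.43109682 -0.03134628  0.14229784] [ 0.31242217  0.52325062 -0.75211952] [-0.01705879  0.01290083 -0.03684066]
```

View pics/z4.png

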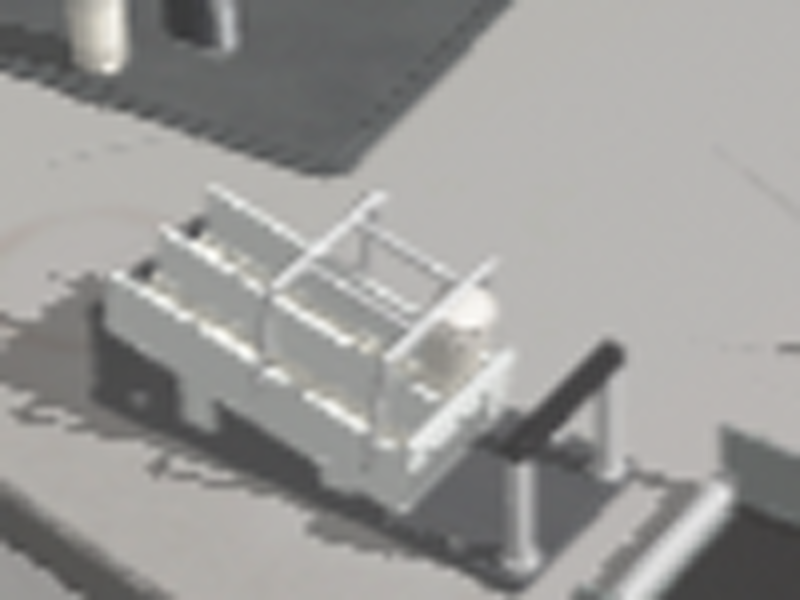

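The first vial stands at the front stop of lane A, with its cap at about (475,305) in the crop. Next I test reach over lane B.

Request:
apply_moves --pt "0.001 -0.028 0.004" --pt "0.001 -0.028 0.004" --pt "0.001 -0.028 0.075" --pt "0.001 -0.028 0.075" --pt "0.001 -0.028 0.075" --turn '[0,0,0,0,0]'

```text
time: 7.3
eef_pos: [0.4023, -0.0348, 0.0661]
tcp_rot: [0.655, 0.756, -0.001, -0.001]
force: [0.4, 0.7, 0.1]
opening: 0.0358
grasp_force: 0.0
```

Request:
apply_moves --pt "0 0 0.01" --pt "0 0 0.01" --turn '[0,0]'

```text
time: 7.55
eef_pos: [0.4028, -0.0345, 0.0567]
tcp_rot: [0.654, 0.756, 0.001, 0.0]
force: [-1.0, -1.0, -0.1]
opening: 0.0359
grasp_force: 0.0
```

```bash
python3 p.py .405,-.034,.16,8.2 .5125,.13,.16,8.2 .5139,.1492,.12,8.2,1;python3 -c "
from rig import arm
print(arm.observe())"
```

```text
offset [[0.0, 0.001, -0.052], [0.0, 0.002, -0.103], [0.037, 0.035, -0.103], [0.074, 0.067, -0.103], [0.11, 0.1, -0.103], [0.147, 0.132, -0.103], [0.166, 0.136, -0.063], [0.166, 0.136, -0.063]] turn [0.0, 0.0, 0.0, 0.0, 0.0, 0.0, 0.0, 0.0]
[0.5136 0.1493 0.1197 8.25  ]
{'time': 7.55, 'q': array([-0.35622023,  0.32153675,  0.39887104,  2.32643549, -0.24653966,
        0.52957023,  0.38189533]), 'qd': array([-0.00413832, -0.00597084,  0.00612523, -0.0010274 ,  0.00523259,
        0.00560962, -0.00547503]), 'joint_torque': array([ 2.20909232e-02, -2.91587108e+01,  2.60113031e+00, -1.28959912e+01,
       -3.13639326e-02, -6.11129031e-02,  3.41330795e-02]), 'eef_pos': array([ 0.40280299, -0.03448548,  0.0567361 ]), 'tcp_rot': array([6.54410782e-01, 7.56138995e-01, 5.45032855e-04, 2.27555950e-04]), 'force': array([-0.96397409, -1.02523968, -0.11584983]), 'moment': array([0.02331446, 0.03556798, 0.05912753]), 'grasp_force': 0.0, 'opening': 0.03590683234430371}
```

Lane B is within reach. Next vial.

Request:
apply_moves --pt "0.0 0.001 -0.052" --pt "0.0 0.002 -0.103" --pt "0.037 0.035 -0.103" --pt "0.074 0.067 -0.103" --pt "0.11 0.1 -0.103" --pt "0.147 0.132 -0.103" --pt "0.166 0.136 -0.063" --pt "0.166 0.136 -0.063" --turn '[0,0,0,0,0,0,0,0]'

```text
time: 8.55
eef_pos: [0.5111, 0.1503, 0.1176]
tcp_rot: [0.653, 0.757, -0.002, -0.001]
force: [-0.1, -0.3, -0.4]
opening: 0.0361
grasp_force: 0.0
```

Request:
apply_moves --pt "0 0 0.046" --pt "0 0 0.092" --pt "0 0 0.092" --turn '[0,0,0]'

```text
time: 8.93
eef_pos: [0.5114, 0.1472, 0.0265]
tcp_rot: [0.655, 0.756, -0.002, -0.001]
force: [-0.5, 0.0, 0.8]
opening: 0.0356
grasp_force: 0.0
```

Request:
apply_moves --pt "0 0 0" --pt "0 0 0" --pt "0 0 0" --pt "0 0 0" --pt "0 0 0" --turn '[0,0,0,0,0]' --fingers 0.1

```text
time: 9.55
eef_pos: [0.5148, 0.1494, 0.0296]
tcp_rot: [0.654, 0.756, 0.002, 0.001]
force: [-1.3, -0.5, 8.2]
opening: 0.0186
grasp_force: 59.0
```

```bash
python3 p.py .514,.149,.13,8.2 .4305,-.031,.14,8.2,2
```

```text
offset [[-0.0, -0.0, -0.05], [-0.0, -0.001, -0.1], [-0.042, -0.028, -0.103], [-0.083, -0.055, -0.105], [-0.125, -0.082, -0.108], [-0.166, -0.109, -0.11], [-0.166, -0.109, -0.11], [-0.166, -0.109, -0.11]] turn [0.0, 0.0, 0.0, 0.0, 0.0, 0.0, 0.0, 0.0]
[ 0.4307 -0.0305  0.1396  8.2382]
```

Request:
apply_moves --pt "0.0 0.0 -0.05" --pt "0.0 -0.001 -0.1" --pt "-0.042 -0.028 -0.103" --pt "-0.083 -0.055 -0.105" --pt "-0.125 -0.082 -0.108" --pt "-0.166 -0.109 -0.11" --pt "-0.166 -0.109 -0.11" --pt "-0.166 -0.109 -0.11" --turn '[0,0,0,0,0,0,0,0]'

```text
time: 10.55
eef_pos: [0.4298, -0.0302, 0.138]
tcp_rot: [0.654, 0.756, 0.001, 0.0]
force: [0.4, 0.2, 0.5]
opening: 0.0184
grasp_force: 58.7
```

Request:
apply_moves --pt "0 0 0.02" --pt "0 0 0.04" --pt "0 0 0.06" --pt "0 0 0.06" --pt "0 0 0.06" --turn '[0,0,0,0,0]'

```text
time: 11.18
eef_pos: [0.43, -0.03, 0.0778]
tcp_rot: [0.654, 0.757, 0.0, 0.0]
force: [0.5, -0.2, 0.2]
opening: 0.0185
grasp_force: 58.7
```

```bash
python3 p.py .4308,-.031,.070,8.2,1 .4308,-.031,.0575,8.2,2
```

```text
offset [[-0.001, 0.001, 0.008], [-0.001, 0.001, 0.008], [-0.001, 0.001, 0.02], [-0.001, 0.001, 0.02], [-0.001, 0.001, 0.02]] turn [0.0, 0.0, 0.0, 0.0, 0.0]
[ 0.4312 -0.0309  0.0578  8.3364]
```

Request:
apply_moves --pt "-0.001 0.001 0.008" --pt "-0.001 0.001 0.008" --pt "-0.001 0.001 0.021" --pt "-0.001 0.001 0.021" --pt "-0.001 0.001 0.021" --turn '[0,0,0,0,0]'

```text
time: 11.8
eef_pos: [0.4303, -0.0318, 0.056]
tcp_rot: [0.655, 0.756, -0.0, -0.0]
force: [-0.7, 0.3, 1.1]
opening: 0.019
grasp_force: 58.8
```

Request:
apply_moves --pt "0 0 0" --pt "0 0 0" --pt "0 0 0" --pt "0 0 0" --pt "0 0 -0.04" --pt "0 0 -0.085" --pt "0 0 -0.085" --turn '[0,0,0,0,0,0,0]' --fingers 0.42

```text
time: 12.68
eef_pos: [0.4326, -0.0315, 0.1439]
tcp_rot: [0.654, 0.756, 0.003, 0.002]
force: [-0.4, 0.2, -0.7]
opening: 0.0358
grasp_force: 0.0
```

```bash
python3 p.py .5745,.165,.15,8.2 .5765,.1898,.12,8.2; python3 - <<'E'
from h import *
s=img("scene","pics/s5.png")
# carrier unmoved? compare to last picture region
E
```

```text
offset [[0.035, 0.034, -0.001], [0.07, 0.067, -0.002], [0.104, 0.101, -0.004], [0.139, 0.135, -0.005], [0.174, 0.169, -0.006], [0.198, 0.174, 0.024]] turn [0.0, 0.0, 0.0, 0.0, 0.0, 0.0]
[0.5763 0.1895 0.1199 8.2621]
```

Request:
apply_moves --pt "0.035 0.034 -0.001" --pt "0.07 0.067 -0.002" --pt "0.104 0.101 -0.004" --pt "0.139 0.135 -0.005" --pt "0.174 0.169 -0.006" --pt "0.198 0.174 0.024" --pt "0.198 0.174 0.024" --pt "0.198 0.174 0.024" --turn '[0,0,0,0,0,0,0,0]'

```text
time: 13.72
eef_pos: [0.5736, 0.1875, 0.1167]
tcp_rot: [0.655, 0.756, -0.001, -0.0]
force: [0.9, -1.4, -0.1]
opening: 0.0362
grasp_force: 0.0
```

Request:
apply_moves --pt "0 0 0.046" --pt "0 0 0.092" --pt "0 0 0.092" --turn '[0,0,0]'

```text
time: 14.1
eef_pos: [0.5718, 0.1868, 0.0234]
tcp_rot: [0.655, 0.755, -0.003, -0.001]
force: [1.2, -0.0, 1.1]
opening: 0.036
grasp_force: 0.0
```

Request:
apply_moves --pt "0 0 0" --pt "0 0 0" --pt "0 0 0" --pt "0 0 0" --pt "0 0 0" --turn '[0,0,0,0,0]' --fingers 0.1

```text
time: 14.72
eef_pos: [0.5752, 0.1897, 0.0271]
tcp_rot: [0.654, 0.756, 0.001, 0.001]
force: [-1.5, 0.1, 6.3]
opening: 0.0185
grasp_force: 58.9
```

```bash
cat >> h.py <<'E'
def knock(i):
    t=cv2.imread("pics/scene0.png")[203:240,225:262]
    r=cv2.matchTemplate(i[180:265,200:290],t,cv2.TM_SQDIFF_NORMED);v,_,p,_=cv2.minMaxLoc(r);print("bar patch shift",p[0]-25,p[1]-23,round(v,4))
E
python3 p.py .5765,.19,.13,8.2 .4055,-.032,.14,8.2,2; python3 - <<'E'
from h import *
s=img("scene");knock(s)
cv2.imwrite("pics/z5.png",cv2.resize(s[130:240,150:275],(680,598),interpolation=cv2.INTER_CUBIC))
E
```

```text
offset [[0.0, 0.001, -0.051], [0.0, 0.001, -0.103], [-0.032, -0.032, -0.105], [-0.065, -0.066, -0.106], [-0.097, -0.099, -0.108], [-0.13, -0.133, -0.11], [-0.162, -0.166, -0.111], [-0.195, -0.2, -0.113]] turn [0.0, 0.0, 0.0, 0.0, 0.0, 0.0, 0.0, 0.0]
offset [[0.0, 0.0, 0.0], [0.0, 0.0, 0.0]] turn [0.0, 0.0]
[ 0.4053 -0.032   0.1401  8.2523]
bar patch shift 0 0 0.004
```

View pics/z5.png

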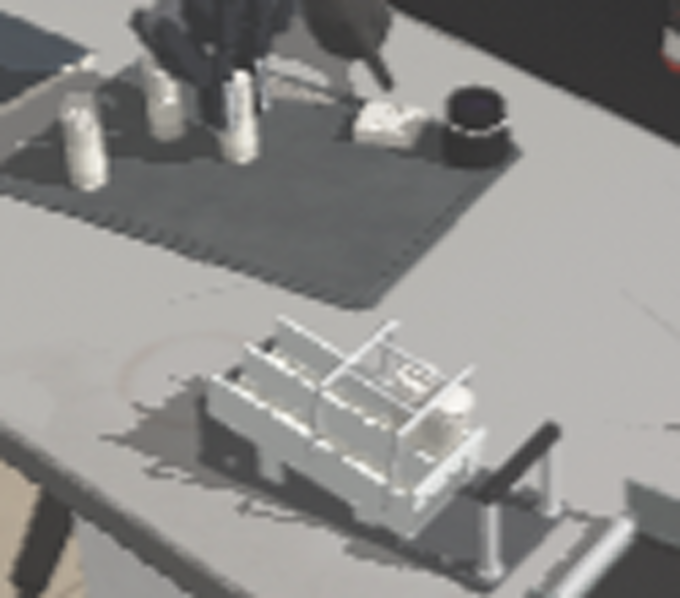

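Two vials stand in lane A. The third is gripped at the mat, and the other two are untouched on the left.

Request:
apply_moves --pt "0.0 0.001 -0.051" --pt "0.0 0.001 -0.103" --pt "-0.032 -0.032 -0.105" --pt "-0.065 -0.066 -0.106" --pt "-0.097 -0.099 -0.108" --pt "-0.13 -0.133 -0.11" --pt "-0.162 -0.166 -0.111" --pt "-0.195 -0.2 -0.113" --turn '[0,0,0,0,0,0,0,0]'

```text
time: 15.78
eef_pos: [0.4033, -0.0334, 0.1387]
tcp_rot: [0.654, 0.756, 0.001, 0.0]
force: [0.6, -1.3, 0.3]
opening: 0.0189
grasp_force: 58.7
```

Request:
apply_moves --pt "0 0 0" --pt "0 0 0" --pt "0 0 0.03" --pt "0 0 0.06" --pt "0 0 0.06" --pt "0 0 0.06" --turn '[0,0,0,0,0,0]'

```text
time: 16.52
eef_pos: [0.4052, -0.0319, 0.0789]
tcp_rot: [0.654, 0.757, 0.0, 0.0]
force: [0.4, -0.2, 0.7]
opening: 0.0187
grasp_force: 58.7
```

```bash
python3 p.py .404,-.035,.067,8.2,2 .404,-.035,.0535,8.2,2; python3 - <<'E'
from h import *
knock(img("scene"))
print(arm.observe()["eef_pos"])
E
```

```text
offset [[-0.003, -0.002, 0.012], [-0.003, -0.002, 0.012], [-0.003, -0.002, 0.012], [-0.003, -0.002, 0.025], [-0.003, -0.002, 0.025], [-0.003, -0.002, 0.025]] turn [0.0, 0.0, 0.0, 0.0, 0.0, 0.0]
[ 0.4037 -0.0351  0.0539  8.3191]
bar patch shift 0 0 0.0045
[ 0.40533245 -0.03194322  0.07914532]
```

Request:
apply_moves --pt "-0.003 -0.001 0.006" --pt "-0.003 -0.001 0.012" --pt "-0.003 -0.001 0.012" --pt "-0.003 -0.001 0.025" --pt "-0.003 -0.001 0.025" --pt "-0.003 -0.001 0.025" --turn '[0,0,0,0,0,0]'

```text
time: 17.32
eef_pos: [0.4032, -0.0354, 0.0529]
tcp_rot: [0.654, 0.756, -0.0, -0.0]
force: [-0.3, -0.2, -0.2]
opening: 0.0186
grasp_force: 60.7
```

Request:
apply_moves --pt "0 0 0.001" --pt "0 0 0.001" --turn '[0,0]'

```text
time: 17.58
eef_pos: [0.4038, -0.0355, 0.0524]
tcp_rot: [0.654, 0.756, 0.0, 0.0]
force: [0.9, -0.9, 1.7]
opening: 0.0189
grasp_force: 61.0
```

Request:
apply_moves --pt "0 0 0" --pt "0 0 0" --pt "0 0 0" --pt "0 0 0" --pt "0 0 -0.04" --pt "0 0 -0.085" --pt "0 0 -0.085" --pt "0 0 -0.085" --turn '[0,0,0,0,0,0,0,0]' --fingers 0.42

```text
time: 18.58
eef_pos: [0.403, -0.0352, 0.137]
tcp_rot: [0.654, 0.756, -0.0, -0.0]
force: [0.4, -0.1, -0.7]
opening: 0.0358
grasp_force: 0.0
```

```bash
python3 p.py .501,.21,.15,8.2 .502,.2365,.12,8.2,1; python3 - <<'E'
from h import *
s=img("scene","pics/s6.png");knock(s)
cv2.imwrite("pics/z6.png",cv2.resize(s[165:240,175:275],(800,600),interpolation=cv2.INTER_CUBIC))
E
```

```text
offset [[0.046, 0.026, -0.003], [0.091, 0.053, -0.005], [0.137, 0.079, -0.008], [0.183, 0.106, -0.01], [0.229, 0.132, -0.013], [0.255, 0.137, 0.017], [0.255, 0.137, 0.017]] turn [0.0, 0.0, 0.0, 0.0, 0.0, 0.0, 0.0]
[0.5019 0.2369 0.12   8.2715]
bar patch shift 0 0 0.0088
```

View pics/z6.png

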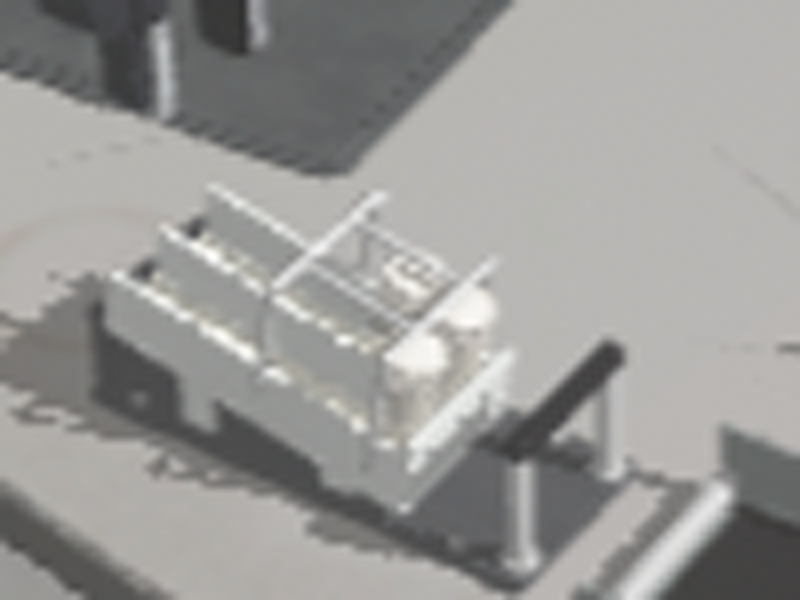

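Lane B's first vial is at the stop, with its cap at (418,355), and lane A holds two. Next I fetch the fourth.

Request:
apply_moves --pt "0.046 0.026 -0.003" --pt "0.091 0.053 -0.005" --pt "0.137 0.079 -0.008" --pt "0.183 0.106 -0.01" --pt "0.229 0.132 -0.013" --pt "0.255 0.137 0.017" --pt "0.255 0.137 0.017" --pt "0.255 0.137 0.017" --turn '[0,0,0,0,0,0,0,0]'

```text
time: 19.62
eef_pos: [0.5022, 0.2349, 0.1195]
tcp_rot: [0.655, 0.756, -0.001, 0.0]
force: [-0.2, 0.4, 0.0]
opening: 0.036
grasp_force: 0.0
```

Request:
apply_moves --pt "0 0 0.046" --pt "0 0 0.09" --pt "0 0 0.09" --pt "0 0 0.09" --turn '[0,0,0,0]'

```text
time: 20.12
eef_pos: [0.504, 0.2359, 0.032]
tcp_rot: [0.655, 0.756, 0.001, 0.001]
force: [-0.1, -0.2, -0.1]
opening: 0.0359
grasp_force: 0.0
```

Request:
apply_moves --pt "0 0 0" --pt "0 0 0" --pt "0 0 0" --pt "0 0 0" --pt "0 0 0" --turn '[0,0,0,0,0]' --fingers 0.1

```text
time: 20.75
eef_pos: [0.504, 0.2369, 0.0326]
tcp_rot: [0.654, 0.756, 0.002, 0.001]
force: [-1.7, -1.1, 7.4]
opening: 0.0184
grasp_force: 58.4
```

```bash
python3 p.py .501,.2365,.13,8.2 .46,.1,.14,8.2 .404,-.033,.14,8.2,2; python3 - <<'E'
from h import *
knock(img("scene"))
E
```

```text
offset [[0.0, -0.001, -0.049], [0.0, -0.003, -0.097], [-0.043, -0.023, -0.101], [-0.086, -0.043, -0.104], [-0.129, -0.063, -0.107], [-0.17, -0.088, -0.107], [-0.212, -0.113, -0.107], [-0.253, -0.138, -0.107]] turn [0.0, 0.0, 0.0, 0.0, 0.0, 0.0, 0.0, 0.0]
offset [[0.0, 0.0, -0.0], [0.0, 0.0, -0.0]] turn [0.0, 0.0]
[ 0.4036 -0.0333  0.1396  8.2378]
bar patch shift 0 0 0.009
```

Request:
apply_moves --pt "0.0 -0.001 -0.049" --pt "0.0 -0.003 -0.097" --pt "-0.043 -0.023 -0.101" --pt "-0.086 -0.043 -0.104" --pt "-0.129 -0.063 -0.107" --pt "-0.17 -0.088 -0.107" --pt "-0.212 -0.113 -0.107" --pt "-0.253 -0.138 -0.107" --turn '[0,0,0,0,0,0,0,0]'

```text
time: 21.8
eef_pos: [0.4021, -0.035, 0.1383]
tcp_rot: [0.654, 0.756, 0.001, 0.001]
force: [0.6, -0.4, -0.4]
opening: 0.0184
grasp_force: 58.7
```

Request:
apply_moves --pt "0 0 0" --pt "0 0 0" --pt "0 0 0.03" --pt "0 0 0.055" --pt "0 0 0.055" --pt "0 0 0.055" --turn '[0,0,0,0,0,0]'

```text
time: 22.55
eef_pos: [0.4032, -0.033, 0.0829]
tcp_rot: [0.654, 0.757, 0.0, 0.0]
force: [0.7, -0.5, -0.3]
opening: 0.0185
grasp_force: 58.5
```

```bash
python3 p.py .404,-.035,.0715,8.2,2 .404,-.035,.058,8.2,2; python3 - <<'E'
from h import *
knock(img("scene"))
print(arm.observe()["eef_pos"])
E
```

```text
offset [[-0.002, 0.0, 0.011], [-0.002, 0.0, 0.011], [-0.002, 0.0, 0.011], [-0.002, 0.0, 0.025], [-0.002, 0.0, 0.025], [-0.002, 0.0, 0.025]] turn [0.0, 0.0, 0.0, 0.0, 0.0, 0.0]
[ 0.4035 -0.035   0.0579  8.3332]
bar patch shift 0 0 0.0093
[ 0.40335117 -0.03309817  0.08312851]
```

Request:
apply_moves --pt "-0.002 0.0 0.011" --pt "-0.002 0.0 0.011" --pt "-0.002 0.0 0.011" --pt "-0.002 0.0 0.024" --pt "-0.002 0.0 0.025" --pt "-0.002 0.0 0.025" --turn '[0,0,0,0,0,0]'

```text
time: 23.35
eef_pos: [0.403, -0.036, 0.0571]
tcp_rot: [0.655, 0.756, 0.0, 0.0]
force: [0.3, -0.8, 2.1]
opening: 0.0182
grasp_force: 61.4
```

Request:
apply_moves --pt "0 0 0" --pt "0 0 0" --pt "0 0 0" --pt "0 0 0" --pt "0 0 -0.04" --pt "0 0 -0.085" --pt "0 0 -0.085" --pt "0 0 -0.085" --turn '[0,0,0,0,0,0,0,0]' --fingers 0.42

```text
time: 24.35
eef_pos: [0.402, -0.0353, 0.1419]
tcp_rot: [0.654, 0.756, -0.0, -0.0]
force: [-0.6, -0.0, -0.1]
opening: 0.0357
grasp_force: 0.0
```

```bash
python3 p.py .55,.21,.15,8.2 .5685,.2441,.12,8.2,1; python3 - <<'E'
from h import *
s=img("scene","pics/s7.png");knock(s)
E
```

```text
offset [[0.037, 0.03, -0.001], [0.074, 0.061, -0.003], [0.111, 0.091, -0.004], [0.148, 0.121, -0.005], [0.185, 0.151, -0.007], [0.221, 0.182, -0.008], [0.253, 0.205, 0.022], [0.253, 0.205, 0.022]] turn [0.0, 0.0, 0.0, 0.0, 0.0, 0.0, 0.0, 0.0]
[0.5685 0.2445 0.1199 8.2712]
bar patch shift 0 0 0.009
```

Request:
apply_moves --pt "0.037 0.03 -0.001" --pt "0.074 0.061 -0.003" --pt "0.111 0.091 -0.004" --pt "0.148 0.121 -0.005" --pt "0.185 0.151 -0.007" --pt "0.221 0.182 -0.008" --pt "0.253 0.205 0.022" --pt "0.253 0.205 0.022" --turn '[0,0,0,0,0,0,0,0]'

```text
time: 25.4
eef_pos: [0.5669, 0.2469, 0.1153]
tcp_rot: [0.653, 0.758, -0.003, -0.002]
force: [-0.5, -0.3, -0.6]
opening: 0.0362
grasp_force: 0.0
```

Request:
apply_moves --pt "0 0 0" --pt "0 0 0.046" --pt "0 0 0.09" --pt "0 0 0.09" --pt "0 0 0.09" --turn '[0,0,0,0,0]'

```text
time: 26.02
eef_pos: [0.5703, 0.2435, 0.0321]
tcp_rot: [0.655, 0.756, 0.001, 0.001]
force: [1.0, 0.3, 0.5]
opening: 0.0361
grasp_force: 0.0
```

Request:
apply_moves --pt "0 0 0" --pt "0 0 0" --pt "0 0 0" --pt "0 0 0" --pt "0 0 0" --turn '[0,0,0,0,0]' --fingers 0.1

```text
time: 26.65
eef_pos: [0.5706, 0.2444, 0.0328]
tcp_rot: [0.654, 0.756, 0.002, 0.001]
force: [-0.8, -0.6, 8.1]
opening: 0.0184
grasp_force: 58.5
```

```bash
python3 p.py .568,.244,.13,8.2 .52,.12,.14,8.2 .4305,-.03,.14,8.2,1; python3 - <<'E'
from h import *
s=img("scene");knock(s)
a=cv2.resize(s[165:240,175:275],(800,600),interpolation=cv2.INTER_CUBIC)
cv2.imwrite("pics/z7.png",a)
E
```

```text
offset [[-0.0, -0.001, -0.049], [-0.0, -0.003, -0.097], [-0.039, -0.024, -0.101], [-0.077, -0.046, -0.104], [-0.116, -0.068, -0.107], [-0.15, -0.095, -0.107], [-0.184, -0.123, -0.107], [-0.218, -0.15, -0.107]] turn [0.0, 0.0, 0.0, 0.0, 0.0, 0.0, 0.0, 0.0]
offset [[-0.034, -0.028, -0.0], [-0.034, -0.028, -0.0]] turn [0.0, 0.0]
[ 0.4306 -0.0305  0.1398  8.2386]
bar patch shift 0 0 0.0088
```

View pics/z7.png

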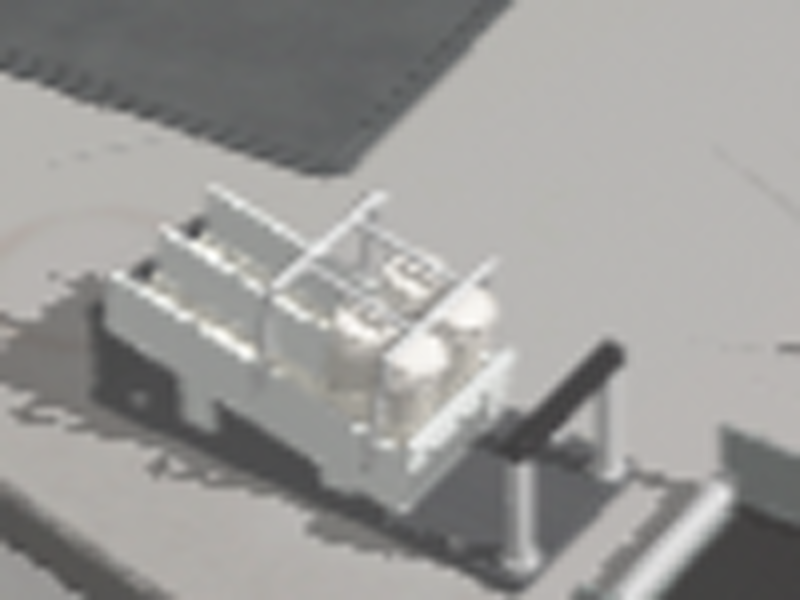

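Two vials stand in each lane, and the last is in the gripper.

Request:
apply_moves --pt "0.0 -0.001 -0.049" --pt "0.0 -0.003 -0.097" --pt "-0.039 -0.024 -0.101" --pt "-0.077 -0.046 -0.104" --pt "-0.116 -0.068 -0.107" --pt "-0.15 -0.095 -0.107" --pt "-0.184 -0.123 -0.107" --pt "-0.218 -0.15 -0.107" --turn '[0,0,0,0,0,0,0,0]'

```text
time: 27.7
eef_pos: [0.4516, 0.0058, 0.1382]
tcp_rot: [0.654, 0.756, 0.001, 0.0]
force: [0.6, -0.6, 0.6]
opening: 0.0183
grasp_force: 58.7
```

Request:
apply_moves --pt "-0.034 -0.028 0" --pt "-0.034 -0.028 0" --pt "-0.034 -0.028 0" --pt "-0.034 -0.028 0.03" --pt "-0.034 -0.028 0.055" --pt "-0.034 -0.028 0.055" --pt "-0.034 -0.028 0.055" --turn '[0,0,0,0,0,0,0]'

```text
time: 28.58
eef_pos: [0.4302, -0.0302, 0.0829]
tcp_rot: [0.654, 0.757, 0.0, 0.0]
force: [-0.1, -0.1, -0.2]
opening: 0.0184
grasp_force: 58.6
```

```bash
python3 p.py .4308,-.031,.0715,8.2,2 .4308,-.031,.058,8.2,2; python3 - <<'E'
from h import *
knock(img("scene"))
print(arm.observe()["eef_pos"])
E
```

```text
offset [[-0.001, 0.001, 0.011], [-0.001, 0.001, 0.011], [-0.001, 0.001, 0.011], [-0.001, 0.001, 0.025], [-0.001, 0.001, 0.025], [-0.001, 0.001, 0.025]] turn [0.0, 0.0, 0.0, 0.0, 0.0, 0.0]
[ 0.4313 -0.0311  0.0579  8.3157]
bar patch shift 0 0 0.0092
[ 0.43026358 -0.03030712  0.0831458 ]
```

Request:
apply_moves --pt "-0.001 0.001 0.011" --pt "-0.001 0.001 0.011" --pt "-0.001 0.001 0.011" --pt "-0.001 0.001 0.024" --pt "-0.001 0.001 0.025" --pt "-0.001 0.001 0.025" --turn '[0,0,0,0,0,0]'

```text
time: 29.38
eef_pos: [0.4308, -0.0319, 0.0572]
tcp_rot: [0.655, 0.756, 0.0, 0.0]
force: [1.5, -0.8, 3.3]
opening: 0.0186
grasp_force: 61.4
```

Request:
apply_moves --pt "0 0 0" --pt "0 0 0" --pt "0 0 0" --pt "0 0 0" --pt "0 0 -0.04" --pt "0 0 -0.085" --pt "0 0 -0.1" --pt "0 0 -0.1" --turn '[0,0,0,0,0,0,0,0]' --fingers 0.42

```text
time: 30.38
eef_pos: [0.4306, -0.0312, 0.1577]
tcp_rot: [0.654, 0.756, 0.001, 0.0]
force: [-0.2, 0.7, -0.6]
opening: 0.0357
grasp_force: 0.0
```

```bash
python3 p.py .47,-.22,.16,9.9 .48,-.30,.16,9.9; python3 - <<'E'
from h import *
s=img("scene","pics/s8.png");knock(s);t=img("top","pics/t8.png")
o=np.zeros((600,800,3),np.uint8)
o[:400,:400]=cv2.resize(t[215:255,330:370],(400,400),interpolation=cv2.INTER_NEAREST)
o[:400,400:]=cv2.resize(s[240:280,285:325],(400,400),interpolation=cv2.INTER_NEAREST)
o[400:,:300]=cv2.resize(s[180:230,195:270],(300,200),interpolation=cv2.INTER_CUBIC)
cv2.imwrite("pics/z8.png",np.clip(o.astype(int)*1.4,0,255).astype(np.uint8))
E
```

```text
offset [[-0.048, 0.003, -0.001], [-0.096, 0.006, -0.001], [-0.144, 0.009, -0.002], [-0.192, 0.012, -0.002], [-0.233, 0.011, -0.002], [-0.273, 0.01, -0.002]] turn [-0.01, -0.01, -0.02, -0.03, -0.03, -0.03]
[ 0.4798 -0.3     0.1597 10.0011]
bar patch shift 0 0 0.0088
```

View pics/z8.png

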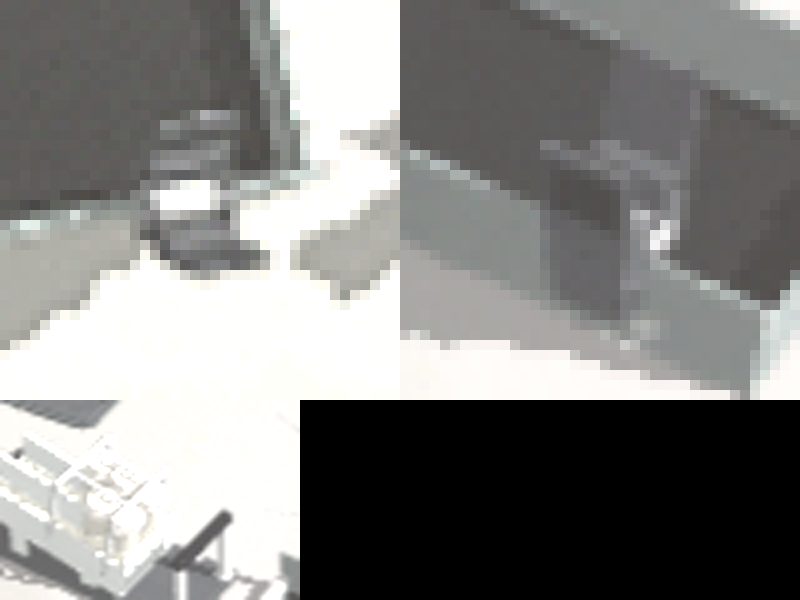

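```bash
python3 - <<'E'
from h import *
np.set_printoptions(precision=4,suppress=True)
print("in ",tri((349.7,226),(309.7,245.8)),"out",tri((352.3,241),(302.8,256)))
for p in((349.7,226),(352.3,241),(351,233.5)): print(onz("top",p,.072))
print("hinge",onz("top",(348.6,234),.036),"scene out",onz("scene",(302.8,256),.072),"scene in",onz("scene",(309.7,245.8),.072))
E
```

```text
in  (array([ 0.448 , -0.3563,  0.0692]), np.float64(0.0016344879382433769)) out (array([ 0.4105, -0.3625,  0.0691]), np.float64(3.2132601992671325e-05))
[ 0.4489 -0.357   0.072 ]
[ 0.4104 -0.3618  0.072 ]
[ 0.4296 -0.3594  0.072 ]
hinge [ 0.4301 -0.3607  0.036 ] scene out [ 0.4082 -0.3639  0.072 ] scene in [ 0.4442 -0.3567  0.072 ]
```

Request:
apply_moves --pt "-0.048 0.003 -0.001" --pt "-0.096 0.006 -0.001" --pt "-0.144 0.009 -0.002" --pt "-0.192 0.012 -0.002" --pt "-0.233 0.011 -0.002" --pt "-0.273 0.01 -0.002" --pt "-0.273 0.01 -0.002" --turn '[-0.01,-0.01,-0.02,-0.03,-0.03,-0.03,-0.03]' --fingers 0.8

```text
time: 31.35
eef_pos: [0.4777, -0.3036, 0.1574]
tcp_rot: [0.645, 0.764, -0.002, -0.001]
force: [-0.6, 0.7, -0.7]
opening: 0.0683
grasp_force: 0.0
```

```bash
python3 p.py .4295,-.3597,.12,9.9,3
```

```text
offset [[-0.024, -0.028, 0.019], [-0.047, -0.057, 0.037], [-0.047, -0.057, 0.037], [-0.047, -0.057, 0.037], [-0.047, -0.057, 0.037]] turn [-0.0, -0.0, -0.0, -0.0, -0.0]
[ 0.4294 -0.3595  0.1204  9.6487]
```

Request:
apply_moves --pt "-0.024 -0.028 0.019" --pt "-0.047 -0.057 0.037" --pt "-0.047 -0.057 0.037" --pt "-0.047 -0.057 0.037" --pt "-0.047 -0.057 0.037" --turn '[0,0,0,0,0]'

```text
time: 31.98
eef_pos: [0.4325, -0.3551, 0.1221]
tcp_rot: [0.642, 0.767, 0.0, -0.0]
force: [0.3, 0.4, -0.1]
opening: 0.0684
grasp_force: 0.0
```

```bash
python3 p.py .4295,-.3597,.075,9.9,1 .4295,-.3597,.040,9.9,3
```

```text
offset [[-0.004, -0.004, 0.047], [-0.004, -0.004, 0.047], [-0.004, -0.004, 0.082], [-0.004, -0.004, 0.082], [-0.004, -0.004, 0.082], [-0.004, -0.004, 0.082]] turn [0.0, 0.0, 0.0, 0.0, 0.0, 0.0]
[ 0.4293 -0.3597  0.0401 10.1234]
```

Request:
apply_moves --pt "-0.004 -0.004 0.047" --pt "-0.004 -0.004 0.047" --pt "-0.004 -0.004 0.082" --pt "-0.004 -0.004 0.082" --pt "-0.004 -0.004 0.082" --pt "-0.004 -0.004 0.082" --turn '[0,0,0,0,0,0]'

```text
time: 32.72
eef_pos: [0.4291, -0.3617, 0.0419]
tcp_rot: [0.643, 0.766, 0.0, 0.001]
force: [0.5, -0.8, 0.5]
opening: 0.0685
grasp_force: 0.0
```

Request:
apply_moves --pt "0 0 0" --pt "0 0 0" --pt "0 0 0" --pt "0 0 0" --pt "0 0 0" --pt "0 0 0" --turn '[0,0,0,0,0,0]' --fingers 0.1

```text
time: 33.48
eef_pos: [0.429, -0.3621, 0.0418]
tcp_rot: [0.643, 0.766, 0.0, 0.001]
force: [-0.9, 0.8, 9.6]
opening: 0.0264
grasp_force: 59.7
```

```bash
python3 p.py .429,-.362,.15,9.9,0 .417,-.0335,.15,8.2,3
```

```text
offset [[0.0, 0.0, -0.054], [0.0, 0.0, -0.108], [0.054, 0.008, -0.108], [0.109, 0.015, -0.108], [0.163, 0.023, -0.108], [0.217, 0.03, -0.108], [0.271, 0.037, -0.108], [0.326, 0.045, -0.108]] turn [0.0, 0.0, 0.01, 0.01, 0.02, 0.02, 0.03, 0.03]
offset [[-0.0, -0.0, -0.0], [-0.0, -0.0, -0.0], [-0.0, -0.0, -0.0]] turn [0.0, 0.0, 0.0]
[ 0.417  -0.0333  0.1498  8.2313]
```

Request:
apply_moves --pt "0.0 0.0 -0.02" --pt "0.0 0.0 -0.054" --pt "0.0 0.0 -0.108" --pt "0.054 0.008 -0.108" --pt "0.109 0.015 -0.108" --pt "0.163 0.023 -0.108" --pt "0.217 0.03 -0.108" --pt "0.271 0.037 -0.108" --turn '[0,0,0,0.01,0.01,0.02,0.02,0.03]'

```text
time: 34.48
eef_pos: [0.4174, -0.0862, 0.1491]
tcp_rot: [0.655, 0.756, 0.001, 0.0]
force: [1.0, 0.3, -0.6]
opening: 0.0265
grasp_force: 59.4
```

Request:
apply_moves --pt "0.055 0.006 0" --pt "0.055 0.006 0" --pt "0.055 0.006 0" --pt "0.055 0.006 0" --turn '[0,0,0,0]'

```text
time: 34.98
eef_pos: [0.4157, -0.0339, 0.1486]
tcp_rot: [0.655, 0.755, 0.0, 0.0]
force: [0.2, -0.4, 0.2]
opening: 0.0265
grasp_force: 59.4
```

```bash
python3 p.py .417,-.0335,.09,8.2,2 .417,-.0335,.066,8.2,2; python3 - <<'E'
from h import *
s=img("scene");knock(s)
o=np.zeros((600,800,3),np.uint8)
o[:,:]=cv2.resize(s[150:240,155:275],(800,600),interpolation=cv2.INTER_CUBIC)
cv2.imwrite("pics/z9.png",o)
E
```

```text
offset [[0.0, 0.001, 0.029], [0.0, 0.001, 0.059], [0.0, 0.001, 0.059], [0.0, 0.001, 0.059], [0.0, 0.001, 0.083], [0.0, 0.001, 0.083], [0.0, 0.001, 0.083]] turn [-0.0, -0.0, -0.0, -0.0, -0.0, -0.0, -0.0]
[ 0.4167 -0.0338  0.0656  8.0858]
bar patch shift 0 0 0.0088
```

View pics/z9.png

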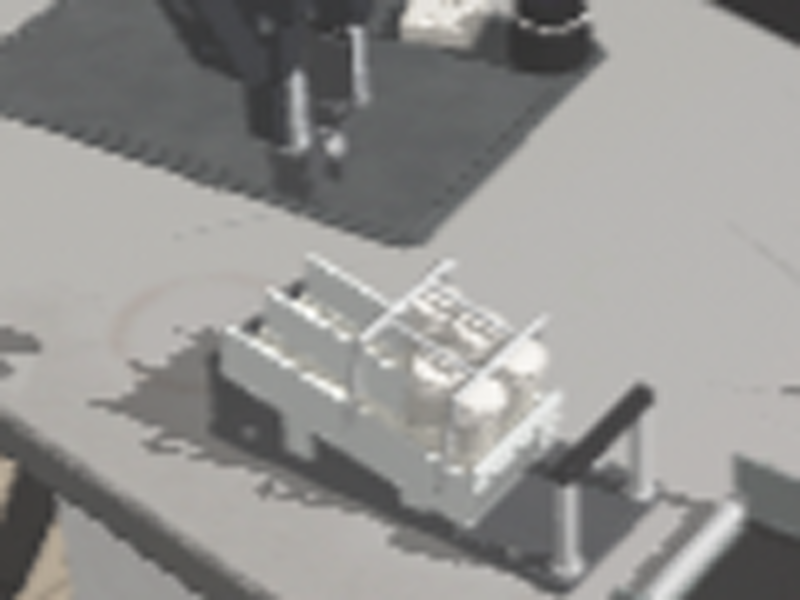

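Five vials are in: three in lane A and two in lane B. The clip is held upright above the divider, with its hinge at about (335,145).

Request:
apply_moves --pt "0.0 0.001 0.029" --pt "0.0 0.001 0.059" --pt "0.0 0.001 0.062" --pt "0.0 0.001 0.068" --pt "0.0 0.001 0.074" --pt "0.0 0.001 0.078" --pt "0.0 0.001 0.08" --pt "0.0 0.001 0.08" --turn '[0,0,0,0,0,0,0,0]'

```text
time: 36.02
eef_pos: [0.4167, -0.0323, 0.0683]
tcp_rot: [0.654, 0.756, 0.0, -0.0]
force: [-0.7, 0.0, -1.0]
opening: 0.0264
grasp_force: 59.4
```

Request:
apply_moves --pt "0 0 0.001" --pt "0 0 0.002" --pt "0 0 0.003" --pt "0 0 0.003" --turn '[0,0,0,0]'

```text
time: 36.52
eef_pos: [0.4166, -0.0323, 0.0652]
tcp_rot: [0.654, 0.756, -0.0, -0.0]
force: [0.8, -1.0, -0.3]
opening: 0.0267
grasp_force: 59.4
```

Request:
apply_moves --pt "0 0 0.001" --pt "0 0 0.002" --pt "0 0 0.002" --turn '[0,0,0]'

```text
time: 36.9
eef_pos: [0.4169, -0.0323, 0.0636]
tcp_rot: [0.654, 0.756, 0.0, -0.0]
force: [-1.1, -0.1, 7.1]
opening: 0.0267
grasp_force: 60.4
```

Request:
apply_moves --pt "0 0 0.001" --pt "0 0 0.002" --pt "0 0 0.002" --turn '[0,0,0]'

```text
time: 37.28
eef_pos: [0.4183, -0.0329, 0.0627]
tcp_rot: [0.655, 0.756, 0.001, 0.001]
force: [-2.5, -0.7, 16.9]
opening: 0.0267
grasp_force: 61.9
```

Request:
apply_moves --pt "0 0 -0.001" --pt "0 0 -0.001" --pt "0 0 -0.001" --pt "0 0 -0.001" --pt "0 0 -0.001" --pt "0 0 -0.001" --turn '[0,0,0,0,0,0]' --fingers 0.75

```text
time: 38.02
eef_pos: [0.4166, -0.0324, 0.0622]
tcp_rot: [0.654, 0.756, -0.0, -0.0]
force: [0.3, 0.6, 0.7]
opening: 0.0641
grasp_force: 0.0
```

Request:
apply_moves --pt "0 0 -0.03" --pt "0 0 -0.08" --pt "0 0 -0.1" --pt "-0.05 0 -0.1" --pt "-0.1 0 -0.1" --pt "-0.13 0 -0.1" --turn '[0,0,0,0,0,0]'

```text
time: 38.78
eef_pos: [0.4353, -0.1633, 0.1625]
tcp_rot: [0.655, 0.755, 0.0, 0.0]
force: [-0.1, 0.5, 0.2]
opening: 0.0641
grasp_force: 0.0
```

```bash
python3 - <<'E'
from h import *
s=img("scene");knock(s);t=img("top","pics/t10.png")
print(arm.observe()["eef_pos"])
o=np.zeros((600,800,3),np.uint8)
o[:320]=cv2.resize(t[205:255,195:320],(800,320),interpolation=cv2.INTER_CUBIC)
o[320:,:448]=cv2.resize(s[175:230,185:273],(448,280),interpolation=cv2.INTER_CUBIC)
cv2.imwrite("pics/z10.png",o)
E
```

```text
bar patch shift 0 0 0.0086
[ 0.43532646 -0.16457598  0.1625928 ]
```

View pics/z10.png

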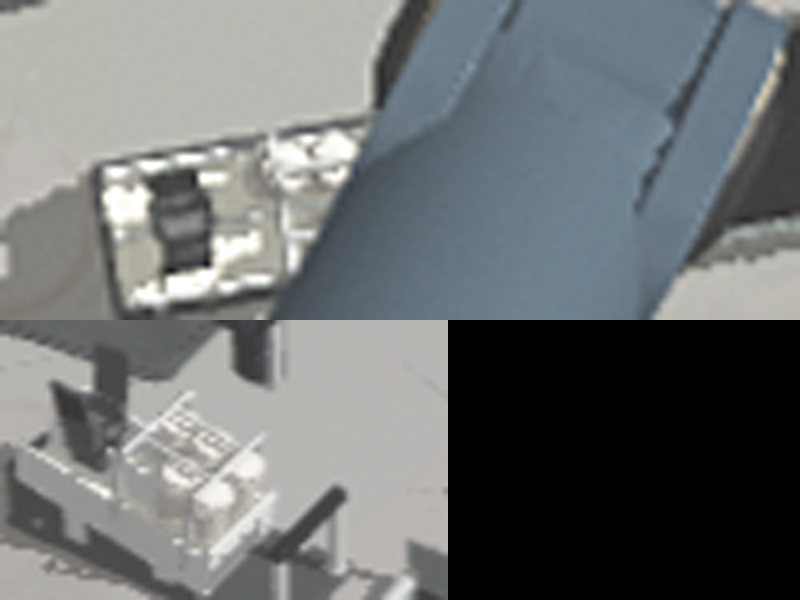

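The clip sits upright on the divider at about (183,220), behind the vials, and all five vials are still forward. Now the bar.

```bash
python3 -c "
from rig import arm
o=arm.observe();print(o['q'],o['eef_pos'])"; python3 p.py .437,-.1605,.15,-81.8,2; python3 p.py .437,-.1605,.15,98.2,2
```

```text
[-0.33499815  0.24240043  0.71086964  2.1215719  -0.20885257  0.84409376
  0.63890441] [ 0.43532646 -0.16457598  0.1625928 ]
offset [[0.0, 0.0, 0.001], [0.001, 0.0, 0.003], [0.001, 0.001, 0.004], [0.002, 0.001, 0.005], [0.002, 0.001, 0.006], [0.002, 0.001, 0.008], [0.003, 0.002, 0.009], [0.003, 0.002, 0.01]] turn [0.16, 0.31, 0.47, 0.63, 0.78, 0.94, 1.1, 1.25]
offset [[0.0, -0.0, 0.001], [0.0, -0.001, 0.003], [0.0, -0.001, 0.003], [0.0, -0.001, 0.003]] turn [0.16, 0.32, 0.32, 0.32]
[  0.4365  -0.1604   0.1496 -82.0461]
offset [[0.0, 0.0, 0.001], [0.001, 0.0, 0.003], [0.001, 0.001, 0.004], [0.002, 0.001, 0.005], [0.002, 0.001, 0.006], [0.002, 0.001, 0.008], [0.003, 0.002, 0.009], [0.003, 0.002, 0.01]] turn [-0.16, -0.32, -0.47, -0.63, -0.79, -0.95, -1.1, -1.26]
offset [[0.0, 0.0, 0.001], [0.0, 0.001, 0.003], [0.0, 0.001, 0.003], [0.0, 0.001, 0.003]] turn [-0.16, -0.32, -0.32, -0.32]
[ 0.4371 -0.1603  0.1496 98.4356]
```

Request:
apply_moves --pt "0.0 0.0 0.001" --pt "0.001 0.0 0.003" --pt "0.001 0.001 0.004" --pt "0.002 0.001 0.005" --pt "0.002 0.001 0.006" --pt "0.002 0.001 0.008" --pt "0.003 0.002 0.009" --pt "0.003 0.002 0.01" --turn '[0.16,0.31,0.47,0.63,0.78,0.94,1.1,1.25]' --fingers 0.28

```text
time: 39.88
eef_pos: [0.4367, -0.1563, 0.1519]
tcp_rot: [0.974, 0.229, -0.0, -0.001]
force: [0.1, 0.6, 0.0]
opening: 0.0241
grasp_force: 0.0
```

Request:
apply_moves --pt "0.0 0.0 0.001" --pt "0.0 -0.001 0.003" --pt "0.0 -0.001 0.003" --pt "0.0 -0.001 0.003" --turn '[0.16,0.32,0.32,0.32]'

```text
time: 40.38
eef_pos: [0.4364, -0.1562, 0.1492]
tcp_rot: [0.997, 0.074, -0.0, -0.0]
force: [-0.8, 0.3, -0.1]
opening: 0.024
grasp_force: 0.0
```

```bash
python3 p.py .437,-.1605,.085,-81.8,2 .437,-.1605,.035,-81.8,2; python3 -c "
from h import *
knock(img('scene'))
print(arm.observe()['q'])"
```

```text
offset [[-0.0, 0.002, 0.032], [-0.0, 0.004, 0.064], [-0.0, 0.004, 0.064], [-0.0, 0.004, 0.064], [-0.0, 0.004, 0.114], [-0.0, 0.004, 0.114], [-0.0, 0.004, 0.114]] turn [0.0, 0.0, 0.0, 0.0, 0.0, 0.0, 0.0]
[ 4.37000e-01 -1.60200e-01  3.52000e-02 -8.15215e+01]
bar patch shift 0 0 0.009
[-0.60966293  0.36868814  1.07661428  2.14738973 -0.43224823  0.86118378
 -0.69409246]
```

Request:
apply_moves --pt "0 0.002 0.032" --pt "0 0.004 0.064" --pt "0 0.004 0.064" --pt "0 0.004 0.064" --pt "0 0.004 0.09" --pt "0 0.004 0.114" --pt "0 0.004 0.114" --turn '[0,0,0,0,0,0,0]'

```text
time: 41.3
eef_pos: [0.437, -0.1606, 0.0355]
tcp_rot: [0.997, 0.073, -0.0, -0.0]
force: [0.1, -0.5, 0.1]
opening: 0.0243
grasp_force: 0.0
```

Request:
apply_moves --pt "0 0 0" --pt "0 0 0" --pt "0 0 0" --pt "0 0 0" --pt "0 0 0" --turn '[0,0,0,0,0]' --fingers 0

```text
time: 41.92
eef_pos: [0.438, -0.1616, 0.0366]
tcp_rot: [0.997, 0.073, 0.001, 0.001]
force: [-1.8, -1.6, 8.3]
opening: 0.0079
grasp_force: 59.2
```

```bash
python3 -c "
from h import *
knock(img('scene'))
o=arm.observe();print(o['q'],o['eef_pos'],o['force'],o['moment'])"
```

```text
bar patch shift -17 25 0.1226
[-0.37350098  0.55245818  0.82327033  2.21934375 -0.69649172  0.64379326
 -0.46785394] [ 0.43803205 -0.1616194   0.03664134] [-1.68822375 -0.75747657  6.9146777 ] [-0.2455849   0.26994241  0.23460897]
```

Request:
apply_moves --pt "0 0 -0.004" --pt "0 0 -0.008" --pt "0 -0.002 -0.012" --pt "0 -0.004 -0.016" --pt "0 -0.006 -0.02" --pt "0 -0.006 -0.021" --pt "0 -0.006 -0.021" --turn '[0,0,0,0,0,0,0]'

```text
time: 42.85
eef_pos: [0.436, -0.1545, 0.0563]
tcp_rot: [0.997, 0.073, -0.0, -0.0]
force: [-0.8, 0.2, -5.0]
opening: 0.0079
grasp_force: 58.4
```

```bash
python3 p.py .4437,-.205,.0575,-81.8 .446,-.215,.0575,-80.8,2; python3 -c "
from h import *
img('scene','pics/s11.png')
o=arm.observe();print(o['q'],o['eef_pos'],o['force'],o['moment'])"
```

```text
offset [[0.0, 0.051, -0.001], [0.001, 0.061, -0.001], [0.001, 0.061, -0.001], [0.001, 0.061, -0.001]] turn [0.0, -0.02, -0.02, -0.02]
[ 4.45800e-01 -2.14700e-01  5.73000e-02 -8.05362e+01]
[-0.42851477  0.51805629  0.87363123  2.21744759 -0.64792566  0.68146749
 -0.51877023] [ 0.43597118 -0.15453001  0.05622321] [-1.32287993  0.24134079 -5.8932015 ] [0.11088467 0.25048516 0.14161269]
```

Request:
apply_moves --pt "0 0.007 0" --pt "0.001 0.014 0" --pt "0.001 0.021 0" --pt "0.002 0.028 0" --pt "0.002 0.035 0" --pt "0.003 0.042 0" --pt "0.004 0.05 0" --pt "0.004 0.056 0" --turn '[0,0,0,0,-0.01,-0.01,-0.02,-0.02]'

```text
time: 43.9
eef_pos: [0.4484, -0.2104, 0.0563]
tcp_rot: [0.997, 0.082, 0.0, 0.0]
force: [-0.5, 2.9, -4.8]
opening: 0.008
grasp_force: 58.4
```

```bash
python3 -c "
from h import *
s=img('scene','pics/s12.png');t=img('top','pics/t12.png')
o=arm.observe();print(o['q'],o['eef_pos'],o['force'],o['moment'])"
```

```text
[-0.29176165  0.5556154   0.84829486  2.144884   -0.64647579  0.71417191
 -0.41430403] [ 0.44848494 -0.21127134  0.05653825] [ 0.43064043 -1.3969361  -3.99928167] [-0.2937221   0.02135671 -0.02059953]
```

Request:
apply_moves --pt "0 0 0.002" --pt "0 0 0.004" --pt "0 0 0.005" --pt "0 0 0.005" --turn '[0,0,0,0]'

```text
time: 44.5
eef_pos: [0.4483, -0.2099, 0.0513]
tcp_rot: [0.997, 0.082, 0.0, 0.0]
force: [1.1, -3.2, -4.6]
opening: 0.0074
grasp_force: 58.7
```

Request:
apply_moves --pt "0 0.007 -0.001" --pt "0 0.015 -0.002" --pt "0 0.022 -0.003" --pt "0 0.03 -0.004" --pt "0 0.037 -0.005" --pt "0 0.045 -0.006" --pt "0 0.052 -0.007" --pt "0 0.06 -0.008" --turn '[-0.01,-0.01,-0.01,-0.01,-0.01,-0.01,-0.01,-0.01]'

```text
time: 45.5
eef_pos: [0.458, -0.2687, 0.0593]
tcp_rot: [0.996, 0.087, -0.0, -0.001]
force: [-0.3, 3.2, -4.2]
opening: 0.0082
grasp_force: 58.7
```

```bash
python3 -c "
from h import *
s=img('scene','pics/s13.png')
o=arm.observe();print(o['q'],o['eef_pos'],o['tcp_rot'],o['force'],o['moment'])"
```

```text
[-0.16399175  0.59506272  0.83117644  2.0600334  -0.64264783  0.76215762
 -0.32762811] [ 0.45833568 -0.27033506  0.0596694 ] [9.96207149e-01 8.70119022e-02 2.77162025e-04 4.10663610e-04] [ 0.42239288  0.13574956 -3.83192629] [0.34078887 0.16337435 0.02623623]
```

Request:
apply_moves --pt "0 0.006 0" --pt "0 0.012 0" --pt "0 0.018 0.001" --pt "0 0.024 0.003" --pt "0 0.03 0.005" --pt "0 0.034 0.007" --pt "0 0.038 0.009" --pt "0 0.038 0.009" --turn '[0,0,0,0,0,0,0,0]'

```text
time: 46.55
eef_pos: [0.4646, -0.307, 0.0502]
tcp_rot: [0.996, 0.087, 0.0, 0.0]
force: [-0.5, 2.9, -1.1]
opening: 0.0079
grasp_force: 59.0
```

Request:
apply_moves --pt "0 0.003 0.002" --pt "0 0.006 0.004" --pt "0 0.009 0.006" --pt "0 0.012 0.008" --pt "0 0.014 0.009" --pt "0 0.014 0.009" --turn '[0,0,0,0,0,0]'

```text
time: 47.3
eef_pos: [0.4671, -0.3207, 0.0413]
tcp_rot: [0.996, 0.087, 0.0, 0.0]
force: [-0.8, 2.0, -2.5]
opening: 0.0075
grasp_force: 58.5
```

```bash
python3 -c "
from h import *
s=img('scene','pics/s14.png')
o=arm.observe();print(o['q'],o['eef_pos'],o['tcp_rot'],o['force'],o['moment'])"
```

```text
[-0.0426185   0.66218298  0.78802138  1.98773812 -0.67400239  0.77204912
 -0.24906843] [ 0.46710212 -0.3206369   0.04132422] [9.96194008e-01 8.71624085e-02 8.97897736e-05 4.52005439e-04] [ 0.01266026  2.07505014 -1.05425726] [ 0.6307425   0.09839763 -0.00559977]
```

Request:
apply_moves --pt "0 0.006 0.001" --pt "0 0.012 0.001" --pt "0 0.018 0.001" --pt "0 0.024 0.001" --pt "0 0.03 0.001" --pt "0 0.036 0.001" --pt "0 0.042 0.001" --pt "0 0.048 0.001" --turn '[0,0,0,0,0,0,0,0]'

```text
time: 48.35
eef_pos: [0.4759, -0.3665, 0.0408]
tcp_rot: [0.996, 0.088, 0.0, -0.001]
force: [-0.4, 6.4, 4.6]
opening: 0.0078
grasp_force: 59.2
```

Request:
apply_moves --pt "0 0.002 0" --pt "0 0.004 0" --pt "0 0.006 0" --pt "0 0.007 0" --pt "0 0.007 0" --turn '[0,0,0,0,0]'

```text
time: 48.98
eef_pos: [0.477, -0.3736, 0.0406]
tcp_rot: [0.996, 0.088, 0.0, -0.001]
force: [-0.6, 6.4, 3.3]
opening: 0.0078
grasp_force: 59.9
```

```bash
python3 -c "
from h import *
s=img('scene','pics/s15.png')
o=arm.observe();print(o['q'],o['eef_pos'],o['tcp_rot'],o['force'],o['moment'])"
```

```text
[ 0.05465523  0.71057612  0.77509673  1.89229986 -0.67500383  0.82193007
 -0.20288503] [ 0.47702304 -0.37364617  0.04063396] [ 9.96157728e-01  8.75741022e-02  3.41749874e-04 -6.63348501e-04] [-0.40839313  5.47150171  3.6345633 ] [ 1.24118995  0.17899993 -0.01657013]
```

Request:
apply_moves --pt "0 0.001 0" --pt "0 0.002 0" --pt "0 0.002 0" --turn '[0,0,0]'

```text
time: 49.4
eef_pos: [0.4774, -0.3755, 0.0406]
tcp_rot: [0.996, 0.088, 0.0, -0.001]
force: [-0.1, 6.5, 4.5]
opening: 0.008
grasp_force: 59.9
```

Request:
apply_moves --pt "0 0.001 0" --pt "0 0.002 0" --pt "0 0.002 0" --turn '[0,0,0]'

```text
time: 49.78
eef_pos: [0.4777, -0.3774, 0.0406]
tcp_rot: [0.996, 0.088, 0.0, -0.001]
force: [-0.4, 7.0, 4.3]
opening: 0.0075
grasp_force: 59.9
```

```bash
python3 -c "
from h import *
s=img('scene','pics/s16.png')
o=arm.observe();print(o['eef_pos'],o['force'],o['moment'])
for z in range(0,1):
  a=cv2.imread('pics/s15.png');print(cv2.absdiff(a,s)[150:300,150:420].max(2).__gt__(30).sum())"
```

```text
[ 0.47773733 -0.37745274  0.04065908] [-1.29579238  6.72177268  3.3885591 ] [1.29910999 0.25028338 0.01562806]
1241
```

Request:
apply_moves --pt "0 0.001 0" --pt "0 0.002 0" --pt "0 0.002 0" --turn '[0,0,0]'

```text
time: 50.2
eef_pos: [0.4781, -0.3795, 0.0407]
tcp_rot: [0.996, 0.088, 0.0, -0.001]
force: [-0.4, 5.3, 3.8]
opening: 0.0077
grasp_force: 59.9
```

Request:
apply_moves --pt "0 0.001 0" --pt "0 0.002 0" --pt "0 0.002 0" --turn '[0,0,0]'

```text
time: 50.58
eef_pos: [0.4784, -0.3814, 0.0406]
tcp_rot: [0.996, 0.088, 0.0, -0.001]
force: [-1.0, 5.1, 4.5]
opening: 0.0078
grasp_force: 59.9
```

```bash
python3 -c "
from h import *
s=img('scene','pics/s17.png')
o=arm.observe();print(o['eef_pos'],o['force'],o['moment'])"
```

```text
[ 0.47841275 -0.38137489  0.04062951] [-1.15189242  6.66029907  2.65681262] [ 1.28541249  0.21410036 -0.05824131]
```

Request:
apply_moves --pt "0 0.001 0" --pt "0 0.002 0" --pt "0 0.002 0" --turn '[0,0,0]'

```text
time: 51.0
eef_pos: [0.4787, -0.3833, 0.0406]
tcp_rot: [0.996, 0.088, 0.0, -0.001]
force: [-0.5, 6.2, 3.8]
opening: 0.0077
grasp_force: 59.9
```

Request:
apply_moves --pt "0 0.001 0" --pt "0 0.002 0" --pt "0 0.002 0" --turn '[0,0,0]'

```text
time: 51.38
eef_pos: [0.4788, -0.3837, 0.0406]
tcp_rot: [0.996, 0.088, 0.0, -0.003]
force: [-2.2, 8.8, 7.1]
opening: 0.0077
grasp_force: 60.3
```

Request:
apply_moves --pt "0 -0.002 0" --pt "0 -0.002 0" --turn '[0,0]'

```text
time: 51.62
eef_pos: [0.4788, -0.3837, 0.0406]
tcp_rot: [0.996, 0.088, 0.0, -0.0]
force: [-0.3, 5.4, 3.0]
opening: 0.0076
grasp_force: 59.9
```

Request:
apply_moves --pt "0 0 0" --pt "0 0 0" --pt "0 0 0" --pt "0 0 0" --pt "0 0 0" --turn '[0,0,0,0,0]' --fingers 0.28

```text
time: 52.25
eef_pos: [0.4783, -0.3843, 0.0402]
tcp_rot: [0.996, 0.087, -0.0, 0.0]
force: [0.0, 0.1, 0.4]
opening: 0.0239
grasp_force: 0.0
```

Request:
apply_moves --pt "0 0 -0.03" --pt "0 0 -0.08" --pt "0 0 -0.13" --pt "0 0.05 -0.15" --pt "0 0.1 -0.15" --pt "0 0.15 -0.15" --pt "0 0.2 -0.15" --pt "0 0.2 -0.15" --turn '[0,0,0,0,0,0,0,0]'

```text
time: 53.25
eef_pos: [0.5107, -0.5851, 0.1892]
tcp_rot: [0.996, 0.085, -0.001, 0.001]
force: [0.8, 1.0, 0.2]
opening: 0.0239
grasp_force: 0.0
```

```bash
python3 -c "
from h import *
s=img('scene','pics/s18.png');t=img('top','pics/t18.png')
o=arm.observe();print(o['time'],o['eef_pos'],o['force'])
o=np.zeros((600,800,3),np.uint8)
o[:300,:550]=cv2.resize(t[195:255,270:380],(550,300),interpolation=cv2.INTER_CUBIC)
b=cv2.resize(s[190:285,220:345],None,fx=3.15,fy=3.15,interpolation=cv2.INTER_CUBIC);o[300:300+b.shape[0],:b.shape[1]]=b[:300]
cv2.imwrite('pics/z18.png',o)"
```

```text
53.35 [ 0.51253883 -0.58130371  0.18956783] [-0.081332    0.29723497 -0.55521024]
```

View pics/z18.png

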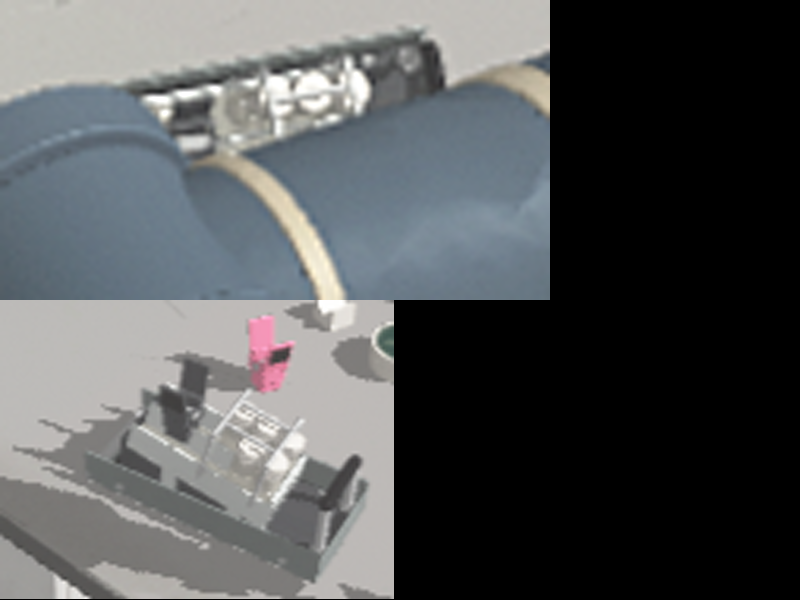

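All five vials, the clip and the carrier appear inside the tray. Next I check numerically that the tail is down and behind the sill.

```bash
python3 - <<'E'
from h import *
ex=np.array([.172,-.985]);ey=np.array([.985,.172]);bar=np.array([.4784,-.3842])
f=lambda a,l,z:proj("scene",[*(bar+ex*a+ey*l),z]).round(1)
print("bar ends",f(0,.026,.058),f(0,-.026,.058),"seen 332.7,241.4 / 323.2,254.4")
for dz in(0,.008): print(dz,"R",f(-.163,-.028,.0533+dz),"L",f(-.163,.028,.0533+dz),"D",f(-.163,0,.0533+dz))
s=cv2.imread("pics/s18.png",0)
for r in range(212,244,1): print(r,s[r,255:285].tolist()) if r%1==0 else 0
E
```

```text
bar ends [332.2 241.2] [322.9 255. ] seen 332.7,241.4 / 323.2,254.4
0 R [260.7 230.5] L [272.2 217.6] D [266.6 223.9]
0.008 R [260.8 228.1] L [272.3 215.2] D [266.7 221.5]
212 [186, 186, 187, 187, 186, 187, 187, 187, 187, 188, 187, 187, 187, 186, 183, 185, 186, 187, 187, 186, 186, 187, 152, 101, 80, 79, 81, 81, 80, 80]
213 [186, 187, 187, 187, 186, 187, 187, 187, 187, 187, 187, 187, 187, 186, 188, 188, 185, 186, 186, 186, 186, 186, 137, 89, 81, 80, 81, 80, 80, 79]
214 [186, 186, 187, 186, 187, 187, 187, 187, 187, 187, 187, 186, 186, 186, 187, 187, 186, 188, 187, 185, 186, 186, 136, 89, 80, 80, 81, 81, 80, 80]
215 [186, 186, 187, 187, 186, 187, 187, 186, 187, 186, 186, 187, 186, 186, 186, 187, 187, 187, 187, 188, 187, 185, 126, 81, 80, 79, 80, 81, 80, 79]
216 [186, 186, 186, 187, 186, 187, 187, 187, 187, 187, 187, 186, 187, 186, 186, 186, 172, 181, 214, 194, 184, 168, 112, 80, 79, 81, 80, 80, 80, 81]
217 [186, 187, 187, 187, 187, 187, 186, 187, 187, 186, 181, 184, 186, 187, 187, 146, 113, 125, 150, 228, 223, 175, 110, 80, 80, 81, 80, 80, 80, 81]
218 [187, 187, 186, 186, 186, 187, 187,
[... 3073 characters left out ...]
6, 76, 76, 77, 81, 98, 128, 151, 155, 154, 153, 153, 152, 153, 153, 153, 153, 154, 165, 191, 230, 200, 170, 170, 159, 144]
240 [112, 91, 69, 74, 76, 75, 76, 77, 77, 79, 84, 107, 155, 159, 155, 153, 152, 152, 152, 152, 152, 153, 153, 157, 167, 214, 218, 185, 160, 143]
241 [131, 100, 67, 74, 77, 76, 76, 78, 77, 77, 77, 81, 91, 126, 150, 155, 153, 152, 152, 153, 153, 153, 153, 153, 153, 161, 164, 161, 163, 149]
242 [106, 113, 117, 108, 86, 76, 77, 78, 77, 77, 78, 77, 77, 84, 99, 127, 147, 153, 153, 153, 153, 152, 153, 152, 152, 153, 153, 151, 143, 153]
243 [103, 103, 103, 109, 136, 111, 82, 78, 77, 77, 77, 77, 76, 77, 78, 84, 134, 151, 152, 152, 151, 152, 152, 152, 152, 152, 152, 147, 139, 139]
```

```bash
python3 - <<'E'
from h import *
def line(bar,ex,zb,pitch):
    ey=np.array([-ex[1],ex[0]]);out=[]
    for a in(-.163,-.09):
        h=zb-.055+ (.0503+(-.163-a)*.2126) + pitch*(.006-a)
        out.append(proj("scene",[*(bar+ex*a-ey*.028),h]))
    p,q=out;return p.round(1),q.round(1),(q[1]-p[1])/(q[0]-p[0])
print("initial",line(np.array([.4378,-.1609]),np.array([.143,-.99]),.055,0))
b=np.array([.4784,-.3842]);e=np.array([.172,-.985])
for p in(0,.05): L=line(b,e,.058,p);print(p,L,"y at 264, 281:",[round(L[0][1]+L[2]*(x-L[0][0]),1) for x in(264,281)])
print("seen now 264->230, 281->240, slope",10/17)
s=cv2.imread("pics/scene0.png",0).astype(int)
for c in(194,200,206,212): print(c,[(r,s[r,c]) for r in range(196,222) if s[r,c]>s[r-1,c] and s[r,c]>=s[r+1,c] and s[r,c]>185])
E
```

```text
initial (array([187.9, 199.1]), array([209.9, 213.6]), np.float64(0.6604495712116295))
0 (array([260.7, 230.5]), array([286.9, 246.6]), np.float64(0.6144966388378799)) y at 264, 281: [np.float64(232.5), np.float64(243.0)]
0.05 (array([260.8, 227.9]), array([287. , 245.2]), np.float64(0.6563255915341071)) y at 264, 281: [np.float64(230.0), np.float64(241.2)]
seen now 264->230, 281->240, slope 0.5882352941176471
194 [(202, np.int64(226))]
200 [(196, np.int64(232)), (205, np.int64(210))]
206 [(200, np.int64(229)), (209, np.int64(226))]
212 [(198, np.int64(198)), (204, np.int64(219)), (213, np.int64(187))]
```

The pitch check is ambiguous in the image, so I'll test by touch: shut fingers lightly on the rear end of the divider (flat would be z≈0.053, tail on the sill ≈0.061).

```bash
python3 p.py .49,-.45,.19,-30 .46,-.27,.19,9.9 .4514,-.2296,.15,9.9,2
```

```text
offset [[0.0, -0.022, -0.0], [0.0, -0.044, -0.0], [0.0, -0.067, -0.0], [0.0, -0.089, -0.0], [0.0, -0.111, -0.0], [0.0, -0.133, -0.0], [0.001, -0.17, -0.0], [0.001, -0.206, -0.0]] turn [-0.15, -0.29, -0.44, -0.58, -0.73, -0.87, -1.01, -1.15]
offset [[0.034, -0.015, -0.0], [0.067, -0.029, -0.0], [0.101, -0.044, -0.0], [0.119, -0.053, 0.02], [0.138, -0.062, 0.04], [0.138, -0.062, 0.04], [0.138, -0.062, 0.04]] turn [-0.14, -0.28, -0.42, -0.42, -0.42, -0.42, -0.42]
[ 0.4515 -0.2293  0.1496  9.909 ]
```

Request:
apply_moves --pt "0.0 -0.022 0.0" --pt "0.0 -0.044 0.0" --pt "0.0 -0.067 0.0" --pt "0.0 -0.089 0.0" --pt "0.0 -0.111 0.0" --pt "0.0 -0.133 0.0" --pt "0.001 -0.17 0.0" --pt "0.001 -0.206 0.0" --turn '[-0.15,-0.29,-0.44,-0.58,-0.73,-0.87,-1.01,-1.15]' --fingers 0

```text
time: 54.35
eef_pos: [0.4784, -0.375, 0.1904]
tcp_rot: [0.786, 0.618, 0.001, -0.0]
force: [-0.4, 0.3, -0.0]
opening: 0.0
grasp_force: 0.0
```

Request:
apply_moves --pt "0.034 -0.015 0.0" --pt "0.067 -0.029 0.0" --pt "0.101 -0.044 0.0" --pt "0.119 -0.053 0.02" --pt "0.138 -0.062 0.04" --pt "0.138 -0.062 0.04" --pt "0.138 -0.062 0.04" --turn '[-0.14,-0.28,-0.42,-0.42,-0.42,-0.42,-0.42]'

```text
time: 55.22
eef_pos: [0.4524, -0.2295, 0.1512]
tcp_rot: [0.643, 0.766, 0.0, 0.001]
force: [0.3, -0.7, 0.2]
opening: -0.0
grasp_force: 0.0
```

```bash
python3 p.py .4516,-.229,.10,9.9,1 .4516,-.229,.066,9.9,3
```

```text
offset [[0.001, -0.001, 0.051], [0.001, -0.001, 0.051], [0.001, -0.001, 0.085], [0.001, -0.001, 0.085], [0.001, -0.001, 0.085], [0.001, -0.001, 0.085]] turn [0.0, 0.0, 0.0, 0.0, 0.0, 0.0]
[ 0.4512 -0.2287  0.0662 10.0015]
```

Request:
apply_moves --pt "0.001 -0.001 0.04" --pt "0.001 -0.001 0.06" --pt "0.001 -0.001 0.075" --pt "0.001 -0.001 0.085" --pt "0.001 -0.001 0.085" --pt "0.001 -0.001 0.085" --turn '[0,0,0,0,0,0]'

```text
time: 55.98
eef_pos: [0.4511, -0.2286, 0.0659]
tcp_rot: [0.643, 0.766, 0.0, 0.001]
force: [-0.2, -0.1, -0.3]
opening: 0.0001
grasp_force: 0.0
```

Request:
apply_moves --pt "0 0 0.002" --pt "0 0 0.004" --pt "0 0 0.006" --pt "0 0 0.007" --pt "0 0 0.007" --turn '[0,0,0,0,0]'

```text
time: 56.6
eef_pos: [0.4509, -0.2283, 0.0588]
tcp_rot: [0.643, 0.766, 0.0, 0.0]
force: [-1.6, 1.4, 5.9]
opening: -0.0002
grasp_force: 3.0
```

Request:
apply_moves --pt "0 0 0.001" --pt "0 0 0.002" --pt "0 0 0.003" --pt "0 0 0.003" --turn '[0,0,0,0]'

```text
time: 57.1
eef_pos: [0.4512, -0.2284, 0.0579]
tcp_rot: [0.643, 0.766, 0.001, -0.0]
force: [-6.2, 3.9, 25.4]
opening: -0.0006
grasp_force: 13.0
```

Contact is at z≈0.0585. The rear end of the divider in a flat carrier on the tray floor computes to about 0.058, so the carrier lies flat. I retract, check the final state and hand in.

Request:
apply_moves --pt "0 0 -0.01" --pt "0 0 -0.05" --pt "0 0 -0.1" --pt "0 0 -0.15" --pt "0.05 0 -0.17" --pt "0.1 0 -0.17" --pt "0.15 0 -0.17" --pt "0.15 0 -0.17" --turn '[0,0,0,0,0,0,0,0]'

```text
time: 58.1
eef_pos: [0.424, -0.0771, 0.2251]
tcp_rot: [0.64, 0.768, 0.0, -0.001]
force: [0.1, -0.8, -0.8]
opening: -0.0
grasp_force: 0.0
```

```bash
python3 - <<'E'
from h import *
a=cv2.imread("pics/s18.png");b=img("scene","pics/s20.png")
d=cv2.absdiff(a,b).max(2)[225:285,255:345]>40
print("changed px in carrier area",d.sum(),[x[0]+[255,225] for x in blobs(d,10)],arm.observe()["force"])
E
```

```text
changed px in carrier area 1018 [array([300.08333333, 226.5       ]), array([269.53333333, 231.76666667]), array([291.83333333, 229.83333333]), array([311.73333333, 234.66666667]), array([299.06896552, 235.68965517]), array([265. , 238.5]), array([278.16666667, 238.16666667]), array([330.38461538, 239.92307692]), array([308.07692308, 243.        ]), array([309.84615385, 249.57692308]), array([282.77777778, 249.5       ]), array([279.9057377 , 272.65710383])] [ 0.30207784 -1.50258207  0.52559903]
```

```bash
python3 - <<'E'
from h import *
a=cv2.imread("pics/s18.png",0).astype(np.float32);b=cv2.imread("pics/s20.png",0).astype(np.float32)
for n,(x0,y0,x1,y1) in dict(bar=(312,234,342,262),rearwall=(258,226,285,244),clip=(266,205,284,232),vials=(285,222,318,250),frame=(284,215,318,236),tray=(310,255,345,280)).items():
    t=cv2.resize(a[y0:y1,x0:x1],None,fx=4,fy=4,interpolation=cv2.INTER_CUBIC);w=cv2.resize(b[y0-5:y1+5,x0-5:x1+5],None,fx=4,fy=4,interpolation=cv2.INTER_CUBIC)
    r=cv2.matchTemplate(w,t,cv2.TM_CCOEFF_NORMED);_,v,_,p=cv2.minMaxLoc(r);print(n,(p[0]-20)/4,(p[1]-20)/4,round(v,3))
b8=b.astype(int)
for c in(264,268,272,277,281): print(c,[(r,b8[r,c]) for r in range(224,248) if b8[r,c]>b8[r-1,c] and b8[r,c]>=b8[r+1,c] and b8[r,c]>185])
E
```

```text
bar -0.25 -0.75 0.979
rearwall 0.0 -1.25 0.976
clip 0.0 -0.75 0.972
vials 0.0 -1.25 0.926
frame 0.0 -1.0 0.906
tray 0.0 -0.5 0.97
264 []
268 [(231, np.int64(212))]
272 [(233, np.int64(206))]
277 [(236, np.int64(188))]
281 [(239, np.int64(208))]
```

```bash
python3 -c "
from rig import arm
print(arm.hand_in())"
```

```text
the job is handed in; nothing more can be done
None
```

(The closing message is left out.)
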